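Press a cardboard plaque onto its backing board

TASK

The backing board in the screw press already has its glue on: lay the cardboard sheet on top of it, squared up against both fences. Then fit the loose crank fully onto the square end of the press screw and wind it clockwise until the rubber pad presses the cardboard firmly. Leave the crank on the screw, and leave the glue bottle, marker case and acorn bowl alone.

Things in the scene. Friction and masses are not known exactly. Their poses are not given: they have to be found in the camera images.
- press: Fixed bench screw press. Origin on the table under the vertical screw axis; its mouth opens to its -x, the side fence is on its +y. Grey bed, x -106 to +114 mm, y +-115, top 30 mm above the table. 18 mm columns at y = +-88 mm. A squared sheet is centred under the screw; its front 45 mm stand out ahead of the platen
- beam (a point): Centre of the top of the press's teal cross-beam, 140 mm above the table, on the screw axis. The beam is 42 mm wide in the press's x, 225 mm long in its y, 35 mm high; nut flange and column caps stand up to 18 mm above it. Under it hangs the black platen, 90 mm in x, 110 mm in y, joined to bushes on the columns
- corner (a point): Inner corner of the two aluminium fences, at bed height (30 mm above the table); axes as the press. Fences 15.5 mm high, 12 mm thick. From here the back fence runs 72 mm to -y, the side fence 146 mm to -x. A sheet squared in the corner has its centre 90 mm to -x and 30 mm to -y of here
- board_center (a point): Centre of the loose pale backing board, 180 x 60 x 9 mm (x, y, z), 75 g, lying glue side up and squared (within 1 mm) in the corner on the bed. It must stay there
- sheet_center (a point): Centre (half-way up) of the loose brown cardboard sheet, 180 x 60 x 8 mm (x, y, z), 35 g, flat on the table at the start. Either face may be up, either end forward. Laid on the backing board, its top is 17 mm above the bed, 1.5 mm above the fences
- pad_face (a point): Centre of the underside of the platen's black rubber pad, 90 x 110 mm, 28 to 35 mm above the bed at the start. It comes down as the screw is wound. On the work the rubber gives up to 7 mm, about 8 N per mm. Firmly pressed: a quarter to half a turn (2 to 4 mm of screw) past the first touch, and no need for more
- shaft_end (a point): Centre of the top of the screw's square end; x and y along its flats; it turns and sinks with the screw. 16 mm square, 30 mm long (the last 5 mm taper to 11 mm), above a round shoulder 28 mm across. Its top starts 206 to 213 mm above the table
- screw (a joint): Turn of the screw in rad, 0 = platen fully up, growing as it is wound clockwise seen from above; starts at 2.0 to 6.6. 8 mm down per turn: screw, square end, crank, platen and pad sink together. About 1.7 to 2.7 turns are needed. It turns against friction of 0.15 Nm and stays where it is left
- crank_hub (a point): Centre (half-way up) of the loose crank's steel hub: 32 x 32 mm, 40 mm high, an 18 mm square socket straight through along z, flats along the crank's x and y. Crank about 0.27 kg, lying hub down, grip up. Seated, the hub stands on the shoulder and this point is 10 mm below point shaft_end; each of the four quarter turns fits
- crank_grip (a point): Centre (half-way up) of the crank's upright red grip, a freely revolving sleeve 23 mm across, 50 mm high, 80 mm from the hub's axis along the crank's +x and 16 mm higher than the hub's centre. The flat arm from the hub to it is 22 mm wide, 10 mm thick, flush with the hub's underside
- glue: Yellow glue bottle with red cap, 40 mm across, 125 mm high, standing on the table; origin at the centre of its underside. Leave alone
- case: Clear marker case, 95 x 150 x 26 mm (x, y, z), lying on the table; origin at the centre of its underside. Leave alone
- bowl: White bowl of acorns, 116 mm across, 45 mm high; origin at the centre of its underside. Leave alone
There are look-alikes about, which are no part of the job. Leave any pink look-alike of the part that bears crank_hub alone.

How it is judged:
By the outcome, as a careful person would: the job done as asked, in the order asked, and still so for the second after the job is handed in, with the robot touching nothing.
It also fails if it takes over 72 s, if anything falls off the work surface, if the arm or the gripper's body presses on something with over 40 N, if the wrist force passes 120 N, or if a joint passes its speed limit or range.

ROBOT

A 6-joint arm with a two-finger parallel gripper is mounted at the origin on the work surface. World frame = base frame: x ahead of the robot, y to its left, z up, the work surface at z = 0. Lengths are in m, angles in rad, forces in N, time in s.
With the tool pointing down it reaches from about 0.375 to 0.9 m from the base axis. Payload 3.1 kg.
Tool frame: the origin (TCP) lies midway between the tips of the shut fingers; the grasp point (between the pads) lies 19 mm behind it (bot.tcp_to_grasp is the distance from the TCP to the grasp point, in m); z points along the fingers, y is the line along which they close (so a half turn about z gives the same grasp; the last joint's range is limited). The gripper opens to 87 mm and grips with 3 to 60 N. Pads are 19 mm wide; open, the fingers measure 117 mm over their backs; the gripper's body (75 mm by 190 mm) begins 51 mm behind the grasp point.
Start: joints at [-1.357, 0.527, 1.433, -0, 1.181, -0.178], TCP at [0.239, -0.577, 0.223] pointing down, gripper open.
Joint ranges: [-3.08, 3.08], [-0.75, 2.2], [0.22, 2.44], [-1.43, 4.57], [0, 2.65], [-2.85, 2.85]. Speed limits (rad/s): [2.79, 2.79, 3.14, 3.14, 3.14, 3.14].

INTERFACE

Orientations are given as a rotation vector (axis times angle).
In Python, from station import bot, viewer gives the robot as it stands.
- The arm moves only by the tool step_arm, never from a script. Its argument "targets" is text: rows parted by semicolons, each of 5 numbers parted by spaces: the shift along the world's x, y, z in cm, then the turn about the world's z in rad, then the closure, from -1 (fully open) to 1 (shut). In form: dx dy dz roll claw; .... A call has 1 to 5 rows; each row shifts and turns the commanded pose from where the row before left it; what a row does not reach is not made up. A row lasts 1/12 s, in which the tool goes at most 41.7 mm and 7.16 degrees, less where a joint would pass 70% of its speed; a pose out of reach is approached as far as the arm can. A call with a gripper value outside its range is refused whole. The fingers move at their own pace and stop on an object; the grip force is fixed at half the most. Time passes only in rows, so rows that do not move let the fingers close. It gives the time, the measured TCP pose, the force, the opening and the grip force at its end, in the units of the state.
- bot.get_state(): the state, without advancing time (a new reading comes with each control period).
- viewer.snapshot(name): name is "side" or "top" or "wrist"; returns (picture, depth): 384x512x3 uint8, red, green, blue; 384x512 float32, m along the optical axis (not along the pixel's ray), 0 where there is no reading.
- viewer.camera_model(name): a dict with "fx", "fy", "cx", "cy" (pixels), "dist_coeffs" ([k1, k2, p1, p2, k3] as OpenCV has them; the pictures are not rectified), "R" (3x3) and "t" (3): a world point X has camera coordinates R X + t. Camera axes: x right, y down, z forward; pixel columns grow to the right and rows downward; lengths in m; the calibration is good to about 2 mm. A picture is of the moment at which its call begins: read the wrist's pose just before it. camera_model takes no time and is no camera call; for the wrist camera it gives the pose at the moment of the call.
- bot.job_done(): hands the job in; it is judged then, once.
Trained networks look in the newest picture that a camera, given by its name, has taken for a name from the list of things; names that differ only in an ending like _2 or _b are one class to them, and where a whole thing is asked for, a point or a joint stands for the part that bears it (a point fixed in the world has none). Each returns a list of dicts, best first, with "p" (0 to 1); they miss things now and then, are a little off and sometimes report something else, mostly with a low value. They report only what shows in the picture. A call takes as long as a camera call. They do not tell look-alikes from the thing itself.
- viewer.trace(camera, target): "region" (384x512 bool, what is visible of it) and "extent" ([centre column, centre row, width, height] in pixels, round what is visible of it).
The state is a dict: "clock": time; "qpos": joint angles; "qd": joint speeds; "joint_torque": joint torques, N m; "ee_pos": TCP position; "tcp_rot": TCP orientation; "contact_force": force on the tool from outside, world axes, zero at the start; "torque": the same for the moment, N m; "finger_gap": opening from 0.0 (shut) to 1.0 (fully open); "finger_force": force on a finger pad.
Only numpy, scipy, OpenCV 4.12 (cv2) and the standard library are available. Lean on these libraries where they do the work, as an engineer would, in place of code of your own. Each camera call takes 0.05 s, during which the arm holds its last target. There are 200 camera calls.

## Working session

There is one attempt and no reset: what is moved stays moved. The work goes in short steps, Python scripts to look and compute and a tool call to move; the robot and the scene stay as the last step left them, time stands still between calls to the robot, and variables do not carry over. Pictures are saved under pics/ and viewed, at most 10 in all, crops included, and the job is handed in when it is done.

Besides the shell and the picture viewer there is one more tool, called after "Call:" in YAML: its name, and indented under it one key for each argument. step_arm: Moves the arm, as the interface text tells. Its arguments: {"type":"object","properties":{"targets":{"type":"string"}},"required":["targets"]}

```bash
mkdir -p pics; ls; python3 - <<'E'
from station import bot,viewer
import cv2,numpy as np
s=bot.get_state();print({k:np.round(v,3) for k,v in s.items()})
ims=[]
for c in ("top","side"):
    im,d=viewer.snapshot(c);np.savez(f"pics/{c}0.npz",im=im,d=d)
    cv2.imwrite(f"pics/{c}0.png",im[:,:,::-1])
    m=viewer.camera_model(c);print(c,{k:np.round(v,3).tolist() for k,v in m.items()})
    for t in ("press","board_center","sheet_center","crank_hub","glue","case","bowl"):
        for r in viewer.trace(c,t): print(c,t,round(r["p"],2),np.round(r["extent"],1))
print(bot.tcp_to_grasp)
E
```

```text
pics
{'clock': np.float64(0.0), 'qpos': array([-1.357,  0.528,  1.434,  0.   ,  1.181, -0.179]), 'qd': array([ 0.001, -0.   ,  0.001, -0.001, -0.   , -0.   ]), 'joint_torque': array([-1.0000e-03, -4.4005e+01, -1.7659e+01,  6.3000e-02,  5.8000e-02,
       -0.0000e+00]), 'ee_pos': array([ 0.239, -0.577,  0.222]), 'tcp_rot': array([-3.079, -0.613,  0.   ]), 'contact_force': array([ 0.383, -0.426, -0.986]), 'torque': array([-0.005,  0.017, -0.019]), 'finger_force': np.float64(0.0), 'finger_gap': np.float64(0.999)}
top {'fx': 496.446, 'fy': 496.446, 'cx': 245.373, 'cy': 184.234, 'dist_coeffs': [-0.059, 0.0, 0.0, 0.0, 0.0], 'R': [[-0.026, -1.0, 0.012], [-0.992, 0.024, -0.127], [0.127, -0.015, -0.992]], 't': [0.016, 0.657, 1.293]}
top press 0.6 [269.4 213.4 103.3 103.9]
top board_center 0.55 [267.9 214.8  67.4  42.6]
top sheet_center 0.57 [369.6 243.5  32.   65.7]
top crank_hub 0.74 [ 94.2 277.6  34.8  40.1]
top crank_hub 0.62 [137.5 228.4  31.2  40.6]
top glue 0.66 [268.8 129.2  13.6  17.9]
top glue 0.65 [153.7 158.4  61.   36.8]
top case 0.87 [152.  158.5  58.6  38.6]
top bowl 0.85 [335.2 153.9  41.4  41.1]
side {'fx': 374.605, 'fy': 374.605, 'cx': 255.36, 'cy': 194.85, 'dist_coeffs': [0.023, 0.0, 0.0, 0.0, 0.0], 'R': [[-0.979, -0.206, 0.003], [-0.16, 0.755, -0.635], [0.129, -0.622, -0.772]], 't': [0.634, 0.167, 1.074]}
side press 0.66 [281.4 198.2  86.6  78.8]
side board_center 0.63 [286.8 214.2  26.   19.3]
side board_center 0.56 [283.3 197.1  79.4  78.2]
side crank_hub 0.67 [273.3 309.4  41.8  45.5]
side crank_hub 0.67 [314.2 364.9  44.4  36.9]
side glue 0.86 [211.3 179.1  10.7  32.1]
side case 0.78 [202.6 281.7  58.   68.4]
side bowl 0.96 [244.5 150.6  36.3  23.5]
0.0187
```

View pics/top0.png

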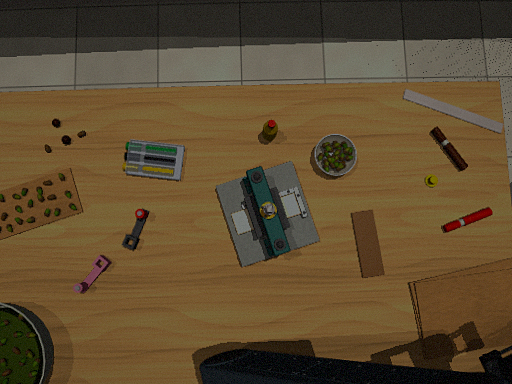

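View pics/side0.png

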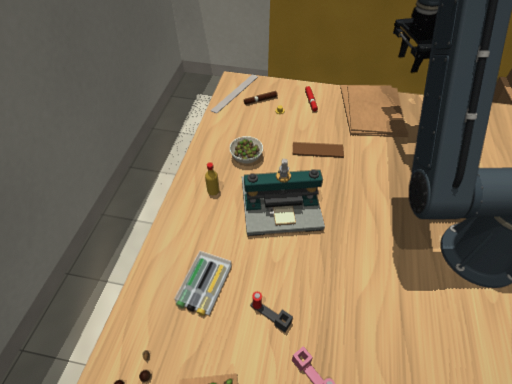

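The top view shows the press at (268,210), with its mouth to the left and the fence corner to the right around (300,205). The sheet is at (368,243) and the real crank at (137,228), with its red grip at (141,214). The pink look-alike is at (94,277). The side view agrees.

```bash
cat > h.py <<'E'
from station import bot,viewer
import cv2,numpy as np
def ray(m,uv):
    K=np.array([[m["fx"],0,m["cx"]],[0,m["fy"],m["cy"]],[0,0,1]])
    n=cv2.undistortPoints(np.float64(uv).reshape(-1,1,2),K,np.float64(m["dist_coeffs"])).reshape(-1,2)
    return np.c_[n,np.ones(len(n))]
def plane(m,uv,z):
    "pixels -> world at height z"
    R=np.array(m["R"]);t=np.array(m["t"]);c=-R.T@t;d=ray(m,uv)@R
    return c+d*((z-c[2])/d[:,2])[:,None]
def cloud(m,uv,d):
    uv=np.array(uv);z=d[uv[:,1].astype(int),uv[:,0].astype(int)]
    return (ray(m,uv)*z[:,None]-np.array(m["t"]))@np.array(m["R"])
def proj(m,X):
    K=np.array([[m["fx"],0,m["cx"]],[0,m["fy"],m["cy"]],[0,0,1]])
    return cv2.projectPoints(np.float64(X).reshape(-1,1,3),cv2.Rodrigues(np.float64(m["R"]))[0],np.float64(m["t"]),K,np.float64(m["dist_coeffs"]))[0].reshape(-1,2)
def rect(P):
    c,(w,h),a=cv2.minAreaRect(np.float32(P[:,:2]*1000))
    b=cv2.boxPoints((c,(w,h),a))
    e=max((b[1]-b[0],b[2]-b[1]),key=np.linalg.norm)
    return np.round(c,1),round(max(w,h),1),round(min(w,h),1),round(float(np.arctan2(e[1],e[0])%np.pi),3)
def px(reg): return np.argwhere(reg)[:,::-1]
E
python3 - <<'E'
from h import *
z=np.load("pics/top0.npz");m=viewer.camera_model("top");viewer.snapshot("top");d=z["d"]
r=viewer.trace("top","sheet_center")[0];print("sheet",rect(plane(m,px(r["region"]),.008)))
for r in viewer.trace("top","crank_hub"):
    P=cloud(m,px(r["region"]),d);print("crank",rect(P[P[:,2]>.003]),r["extent"])
r=viewer.trace("top","press")[0];P=cloud(m,px(r["region"]),d)
for lo,hi in((.02,.04),(.11,.15),(.19,.22)):
    Q=P[(P[:,2]>lo)&(P[:,2]<hi)];print("press",lo,len(Q),rect(Q),np.median(Q[:,2]),Q[:,2].max())
print(bot.get_state()["clock"])
w,_=viewer.snapshot("wrist");mw=viewer.camera_model("wrist");s=bot.get_state();R=np.array(mw["R"])
print("wrist cam pos",-R.T@mw["t"]-s["ee_pos"],R.round(2).tolist(),mw["fx"])
E
```

```text
sheet (array([546.8, 300.3]), 114.5, 43.4, 2.702)
crank (array([472.9, 244.9]), 444.3, 82.8, 1.821) [92.2, 276.9, 36.7, 40.1]
crank (array([496.9, 176.2]), 296.1, 105.2, 1.17) [136.9, 229.3, 29.1, 38.4]
  return _methods._mean(a, axis=axis, dtype=dtype,
  ret = ret.dtype.type(ret / rcount)
Traceback (most recent call last):
ValueError: zero-size array to reduction operation maximum which has no identity
```

```bash
python3 - <<'E'
from h import *
z=np.load("pics/top0.npz");m=viewer.camera_model("top");viewer.snapshot("top");d=z["d"]
for r in viewer.trace("top","sheet_center"):print("sheet",r["p"],r["extent"],rect(plane(m,px(r["region"]),.008)))
print(plane(m,[[368,243],[268,210],[137,228]],0.0),cloud(m,[[368,243],[268,210],[130,242],[430,50],[200,250]],d),d[::60,::80])
w,_=viewer.snapshot("wrist");mw=viewer.camera_model("wrist");s=bot.get_state();R=np.array(mw["R"])
print("wrist cam pos",-R.T@mw["t"]-s["ee_pos"],R.round(2).tolist(),mw["fx"])
E
```

```text
sheet 0.57 [368.7, 245.1, 30.6, 65.1] (array([ 490.2, -330.7]), 176.7, 64.4, 0.144)
[[ 0.49139733 -0.33484244  0.        ]
 [ 0.58949782 -0.06207349  0.        ]
 [ 0.54876034  0.29902604  0.        ]] [[ 4.91366553e-01 -3.31927765e-01  1.12406034e-02]
 [ 5.73725260e-01 -4.94622724e-02  2.11556137e-01]
 [ 5.10949688e-01  3.18242484e-01  1.11704130e-04]
 [ 1.35222573e+00 -8.66095860e-01 -7.51020597e-01]
 [ 4.84744939e-01  1.26936115e-01  4.03117236e-05]] [[2.1640005  2.1895328  2.2200768  2.2434545  2.241656   2.2401712
  2.2460034 ]
 [2.202154   2.2052405  2.1919332  2.2090263  2.2060018  2.2149515
  2.2150831 ]
 [1.3966924  1.3946446  1.3988591  1.4003801  1.3965776  1.4011797
  1.4047579 ]
 [1.3705363  1.3722489  1.374853   1.3486619  1.3806968  1.3792821
  1.3866116 ]
 [1.3511615  1.3493345  1.353087   1.324276   1.3596206  1.3590845
  1.361613  ]
 [1.3299844  1.3348597  1.3370771  1.3410816  1.3393856  1.3392227
  1.3256861 ]
 [1.2204206  1.3124609  1.307836   0.97568196 0.8325547  1.3223112
  1.0364652 ]]
wrist cam pos [0.06186731 0.02508043 0.1613658 ] [[0.38, -0.92, 0.0], [-0.9, -0.37, 0.25], [-0.23, -0.1, -0.97]] 341.30089834970806
```

Call:
step_arm:
  targets: "2.76 2.15 -0.5 -0.021 -1;2.76 2.15 -0.5 -0.021 -1;2.76 2.15 -0.5 -0.021 -1;2.76 2.15 -0.5 -0.021 -1"

```text
clock: 1.48
ee_pos: [0.3504, -0.4906, 0.2024]
tcp_rot: [3.105, 0.48, 0.0]
contact_force: [0.4, -0.1, -1.1]
finger_gap: 1.001
finger_force: 0.0
```

Call:
step_arm:
  targets: "2.76 2.15 -1 -0.021 -1;2.76 2.15 -1 -0.021 -1;2.76 2.15 -1 -0.021 -1;2.76 2.15 -1 -0.021 -1"

```text
clock: 1.82
ee_pos: [0.4613, -0.4043, 0.1623]
tcp_rot: [3.122, 0.35, 0.0]
contact_force: [0.0, -0.1, -0.2]
finger_gap: 1.002
finger_force: 0.0
```

Call:
step_arm:
  targets: "2.76 2.15 -1.5 -0.021 -1;2.76 2.15 -1.5 -0.021 -1;2.76 2.15 -1.5 -0.021 -1;2.76 2.15 -1.5 -0.021 -1;0 0 0 0 -1"

```text
clock: 2.23
ee_pos: [0.5736, -0.3136, 0.0994]
tcp_rot: [-3.129, -0.228, 0.001]
contact_force: [-1.2, -0.8, -0.2]
finger_gap: 0.997
finger_force: 0.0
```

```bash
python3 - <<'E'
from h import *
s=bot.get_state();print({k:np.round(s[k],3) for k in("clock","ee_pos","tcp_rot","qpos")})
im,d=viewer.snapshot("wrist");m=viewer.camera_model("wrist");np.savez("pics/w1.npz",im=im,d=d);cv2.imwrite("pics/w1.png",im[:,:,::-1])
for r in viewer.trace("wrist","sheet_center"):print(r["p"],r["extent"],rect(plane(m,px(r["region"]),.008)))
E
```

```text
{'clock': np.float64(2.233), 'ee_pos': array([ 0.574, -0.314,  0.099]), 'tcp_rot': array([-3.129e+00, -2.280e-01,  1.000e-03]), 'qpos': array([-0.672,  0.713,  1.452,  0.003,  0.98 ,  0.751])}
0.74 [262.9, 251.3, 77.0, 127.6] (array([ 525.3, -327.4]), 110.2, 60.5, 0.133)
```

View pics/w1.png

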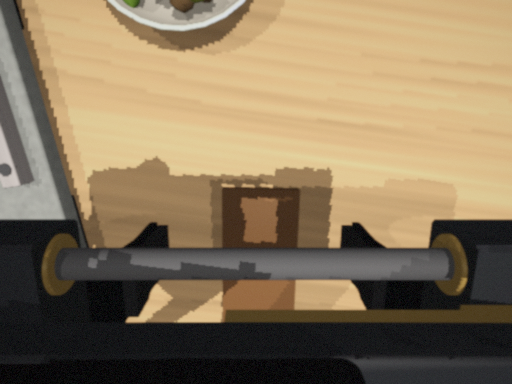

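The wrist view shows the sheet's far end centred at (260,190), between the open fingers.

Call:
step_arm:
  targets: "-0.3 -0.7 -2.5 -0.01 -1;0 0 -3 0 -1;0 0 -2.5 0 -1;0 0 -1.3 0 -1;0 0 -0.35 0 -1"

```text
clock: 2.75
ee_pos: [0.5653, -0.3266, 0.004]
tcp_rot: [-3.132, -0.202, 0.005]
contact_force: [-0.3, -0.0, -0.4]
finger_gap: 0.997
finger_force: 0.0
```

Call:
step_arm:
  targets: "0 0 0 0 1;0 0 0 0 1;0 0 0 0 1;0 0 0 0 1;0 0 0 0 1"

```text
clock: 3.17
ee_pos: [0.5682, -0.3268, 0.0075]
tcp_rot: [3.133, 0.205, 0.003]
contact_force: [0.2, 1.0, -0.5]
finger_gap: 0.706
finger_force: 0.1
```

Call:
step_arm:
  targets: "0 0 0 0 1;0 0 0 0 1;0 0 0 0 1"

```text
clock: 3.42
ee_pos: [0.5686, -0.3263, 0.0084]
tcp_rot: [3.134, 0.205, 0.004]
contact_force: [0.0, 3.5, 8.8]
finger_gap: 0.482
finger_force: 4.4
```

Call:
step_arm:
  targets: "0 0 1.5 0 -1;0 0 0 0 -1;0 0 0 0 -1;0 0 0 0 -1;0 0 0 0 -1"

```text
clock: 3.83
ee_pos: [0.5671, -0.3261, 0.0205]
tcp_rot: [-3.134, -0.205, 0.001]
contact_force: [0.7, 1.0, -0.1]
finger_gap: 0.772
finger_force: 0.0
```

Call:
step_arm:
  targets: "0 0 0 0 -1;0 0 0 0 -1;0 0 0 0 -1"

```text
clock: 4.08
ee_pos: [0.5672, -0.3262, 0.0205]
tcp_rot: [-3.134, -0.205, 0.001]
contact_force: [0.3, -0.2, 0.2]
finger_gap: 0.968
finger_force: 0.0
```

```bash
python3 - <<'E'
from h import *
s=bot.get_state();print({k:np.round(s[k],4) for k in("clock","ee_pos","tcp_rot","qpos")})
im,d=viewer.snapshot("wrist");m=viewer.camera_model("wrist");np.savez("pics/w2.npz",im=im,d=d);cv2.imwrite("pics/w2.png",im[:,:,::-1])
for r in viewer.trace("wrist","sheet_center"):
  P=plane(m,px(r["region"]),.008);print(r["p"],r["extent"],rect(P))
im,d=viewer.snapshot("top");m=viewer.camera_model("top")
for r in viewer.trace("top","sheet_center"):print(r["p"],r["extent"],rect(plane(m,px(r["region"]),.008)))
E
```

```text
{'clock': np.float64(4.0833), 'ee_pos': array([ 0.5672, -0.3262,  0.0205]), 'tcp_rot': array([-3.1343e+00, -2.0530e-01,  1.0000e-03]), 'qpos': array([-0.6924,  0.824 ,  1.4832, -0.    ,  0.8352,  0.7476])}
0.55 [258.4, 261.7, 114.1, 112.0] (array([ 547.6, -329.6]), 69.4, 59.9, 0.072)
```

Call:
step_arm:
  targets: "0.3 0.1 -1 0 -1;0 0 -0.8 0 -1;0 0 -0.1 0 -1;0 0 0 0 -1;0 0 0 0 -1"

```text
clock: 4.7
ee_pos: [0.5701, -0.325, 0.0014]
tcp_rot: [-3.134, -0.205, 0.002]
contact_force: [-0.5, 1.0, -0.5]
finger_gap: 1.001
finger_force: 0.0
```

Call:
step_arm:
  targets: "0 0 0 0 1;0 0 0 0 1;0 0 0 0 1;0 0 0 0 1;0 0 0 0 1"

```text
clock: 5.12
ee_pos: [0.5705, -0.3254, 0.0022]
tcp_rot: [3.135, 0.205, 0.0]
contact_force: [1.0, -0.3, 0.4]
finger_gap: 0.71
finger_force: 0.1
```

Call:
step_arm:
  targets: "0 0 0 0 1;0 0 0 0 1;0 0 0 0 1;0 0 0 0 1"

```text
clock: 5.45
ee_pos: [0.5705, -0.3255, 0.0022]
tcp_rot: [3.135, 0.205, 0.0]
contact_force: [-0.5, 0.0, 0.6]
finger_gap: 0.684
finger_force: 29.9
```

Call:
step_arm:
  targets: "0 0 2 0 1;0 0 3.6 0 1;0 0 3.6 0 1;0 0 3.6 0 1;0 0 3.6 0 1"

```text
clock: 5.87
ee_pos: [0.5701, -0.325, 0.1674]
tcp_rot: [-3.134, -0.205, 0.001]
contact_force: [0.7, 0.1, -1.0]
finger_gap: 0.681
finger_force: 29.9
```

Call:
step_arm:
  targets: "0 0 3.6 0 1;0 0 3.6 0 1;0 0 3.6 0 1;0 0 2 0 1;0 0 0 0 1"

```text
clock: 6.28
ee_pos: [0.5729, -0.3271, 0.3007]
tcp_rot: [3.127, 0.205, 0.014]
contact_force: [0.7, -1.0, 0.4]
finger_gap: 0.68
finger_force: 29.9
```

```bash
python3 - <<'E'
from h import *
z=np.load("pics/top0.npz");m=viewer.camera_model("top");im=z["im"];d=z["d"]
viewer.snapshot("top");r=viewer.trace("top","press")[0];print(r["p"],r["extent"])
hsv=cv2.cvtColor(im,cv2.COLOR_RGB2HSV)
uu,vv=np.meshgrid(np.arange(205,330),np.arange(150,275));uv=np.c_[uu.ravel(),vv.ravel()]
P=cloud(m,uv,d);H=hsv[uv[:,1],uv[:,0]]
teal=(abs(H[:,0].astype(int)-90)<15)&(H[:,1]>100)&(P[:,2]>.12)&(P[:,2]<.15)
print("teal",teal.sum(),rect(plane(m,uv[teal],.14)))
bed=(P[:,2]>.018)&(P[:,2]<.06);print("bed",rect(plane(m,uv[bed],.03)))
sh=(P[:,2]>.19);print("shaft",P[sh].mean(0),sh.sum(),P[sh][:,2].max())
cv2.imwrite("pics/press0.png",cv2.resize(im[150:275,205:330,::-1],None,fx=4.8,fy=4.8,interpolation=cv2.INTER_CUBIC))
print({k:np.round(bot.get_state()[k],4) for k in("clock","ee_pos","tcp_rot","qpos","finger_gap")})
E
```

```text
0.93 [267.9, 213.9, 107.5, 102.9]
teal 989 (array([578.2, -52.4]), 222.3, 42.8, 0.298)
bed (array([ 598.3, -108.1]), 327.8, 236.5, 1.871)
shaft [ 0.52974725 -0.01440256  0.82291796] 109 1.3659793887891893
{'clock': np.float64(6.3833), 'ee_pos': array([ 0.5704, -0.3252,  0.2945]), 'tcp_rot': array([3.1342e+00, 2.0530e-01, 1.3000e-03]), 'qpos': array([-6.8810e-01,  5.0600e-01,  1.2617e+00,  1.0000e-04,  1.3727e+00,
        7.5180e-01]), 'finger_gap': np.float64(0.6843)}
```

View pics/press0.png

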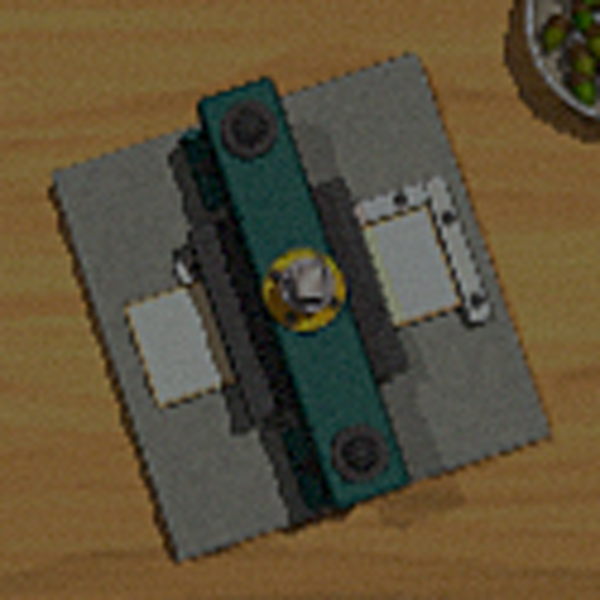

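The close crop shows the bed corners at about (52,172), (415,55), (550,438) and (175,560). The board's front corners are at (127,303) and (163,406), and the fence corner is at about (432,207).

```bash
cat >> h.py <<'E'
def press(o,a):
    "press(x,y mm)->world m"
    return lambda x,y: np.array([o[0]+x/1000*np.sin(a)+y/1000*np.cos(a), o[1]-x/1000*np.cos(a)+y/1000*np.sin(a)])
E
python3 - <<'E'
from h import *
m=viewer.camera_model("top")
f=lambda p,z:plane(m,np.array(p)/4.8+[205-.4,150-.4],z)[:,:2]
B=f([(52,172),(415,55),(550,438),(175,560)],.03);print(B.round(4).tolist())
for i in range(4): e=B[(i+1)%4]-B[i];print(np.linalg.norm(e),np.arctan2(e[1],e[0])%(np.pi/2))
# bed corners in press frame: TL(-106,115) TR(114,115) BR(114,-115) BL(-106,-115)
src=np.float64([(-106,115),(114,115),(114,-115),(-106,-115)])/1000
c=B.mean(0);s0=src-src.mean(0);b0=B-c
th=np.arctan2((s0[:,0]*b0[:,1]-s0[:,1]*b0[:,0]).sum(),(s0*b0).sum());a=th+np.pi/2
o=c-np.array([np.cos(th),np.sin(th)])*.004;print("press o",o,"a",a)
P=press(o,a)
W=f([(127,303),(163,406)],.039);print("board front",W,"pred",P(-90,30),P(-90,-30))
W=f([(432,207)],.039);print("corner",W,P(90,30)); print("fence top corner",f([(435,178),(492,318)],.0455),P(102,42),P(102,-42))
print("grasp target",P(-81,0),"stage",P(-230,-3))
E
```

```text
[[0.6575, 0.0802], [0.7196, -0.1276], [0.5008, -0.1952], [0.4391, 0.0161]]
0.2168836249334848 0.2906673199169749
0.22903678846776274 0.2996267179514698
0.22013775729870377 0.28428853433323686
0.2276265447328734 0.28540582888154314
press o [ 0.57810748 -0.05280975] a 0.29010848458021665
board front [[0.58175378 0.03933807]
 [0.52407479 0.02066342]] pred [0.58110881 0.04201109] [0.52361604 0.02484772]
corner [[ 0.63137377 -0.13292303]] [ 0.63259892 -0.13046722]
fence top corner [[ 0.64693802 -0.13448384]
 [ 0.56783004 -0.16323833]] [ 0.64753015 -0.13853311] [ 0.56704027 -0.16256182]
grasp target [0.55493693 0.02480549] stage [0.50943992 0.16672103]
```

Call:
step_arm:
  targets: "-0.38 2.5 0 0.108 1;-0.38 3.1 0 0.108 1;-0.38 3.1 0 0.108 1;-0.38 3.1 0 0.108 1;-0.38 3.1 0 0.108 1"

```text
clock: 6.8
ee_pos: [0.5495, -0.1743, 0.291]
tcp_rot: [-2.96, -1.039, 0.006]
contact_force: [1.9, 0.2, -0.1]
finger_gap: 0.685
finger_force: 29.9
```

Call:
step_arm:
  targets: "-0.38 3.1 0 0.108 1;-0.38 3.1 0 0.108 1;-0.38 3.1 0 0.108 1;-0.38 3.1 0 0.108 1;-0.38 3.1 0 0.108 1"

```text
clock: 7.22
ee_pos: [0.5304, -0.0195, 0.2913]
tcp_rot: [-2.575, -1.792, 0.006]
contact_force: [1.1, 0.9, -0.3]
finger_gap: 0.683
finger_force: 29.9
```

Call:
step_arm:
  targets: "-0.38 3.1 0 0.108 1;-0.38 3.1 0 0.108 1;-0.38 3.1 0 0.108 1;-0.38 3.1 0 0.108 1;-0.38 3.1 0 0.108 1"

```text
clock: 7.63
ee_pos: [0.5113, 0.135, 0.2914]
tcp_rot: [-2.004, -2.414, 0.006]
contact_force: [1.6, -0.3, -0.4]
finger_gap: 0.683
finger_force: 29.9
```

Call:
step_arm:
  targets: "-0.38 3.1 0 0.108 1;0 0.5 -3 0 1;0 0 -3.5 0 1;0 0 -3.5 0 1;0 0 -1.5 0 1"

```text
clock: 8.05
ee_pos: [0.5045, 0.1695, 0.1728]
tcp_rot: [-1.873, -2.511, 0.014]
contact_force: [-0.6, -0.0, -0.5]
finger_gap: 0.68
finger_force: 29.9
```

Call:
step_arm:
  targets: "0 0 0 0 1;0 0 0 0 1"

```text
clock: 8.22
ee_pos: [0.5077, 0.1694, 0.1767]
tcp_rot: [-1.877, -2.514, 0.007]
contact_force: [0.2, 0.8, -0.3]
finger_gap: 0.683
finger_force: 29.9
```

```bash
python3 - <<'E'
from h import *
s=bot.get_state();print({k:np.round(s[k],4) for k in("clock","ee_pos","tcp_rot","qpos","finger_gap")})
for c in("wrist","side"):
  im,d=viewer.snapshot(c);m=viewer.camera_model(c);np.savez(f"pics/{c}3.npz",im=im,d=d)
  cv2.imwrite(f"pics/{c}3.png",im[:,:,::-1])
a,b=[cv2.imread(f"pics/{c}3.png") for c in("wrist","side")]
b=cv2.resize(b[130:270,200:340],(384,384));cv2.imwrite("pics/c3.png",cv2.resize(np.hstack([a,b]),(800,343)))
E
```

```text
{'clock': np.float64(8.2167), 'ee_pos': array([0.5077, 0.1694, 0.1767]), 'tcp_rot': array([-1.8769, -2.5136,  0.0066]), 'qpos': array([ 0.1132,  0.4718,  1.7009,  0.    ,  0.9752, -0.1748]), 'finger_gap': np.float64(0.6826)}
```

View pics/c3.png

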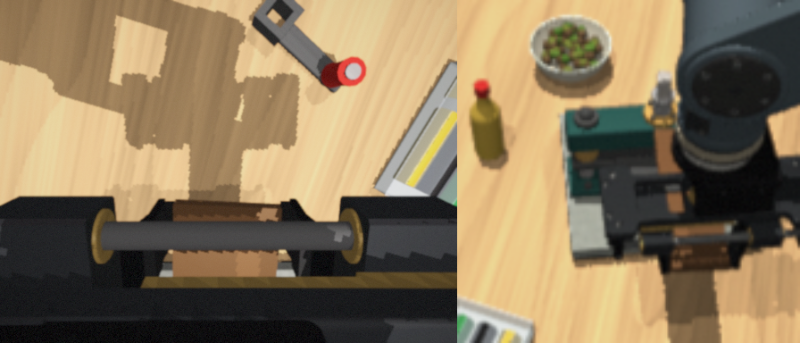

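The wrist view shows the sheet level between the fingers, and past them the crank with its hub at (280,15) and grip at (348,72) in the composite. The side view shows the sheet pointing at the mouth.

```bash
python3 - <<'E'
from h import *
viewer.snapshot("wrist");m=viewer.camera_model("wrist");z=np.load("pics/wrist3.npz");im,d=z["im"],z["d"]
s=bot.get_state();T=s["ee_pos"]
P=press((.578,-.0528),.292);a=.292
th=1.859
for r in viewer.trace("wrist","sheet_center"):
    Q=plane(m,px(r["region"]),T[2]+.006)[:,:2]-T[:2]
    l=Q@[np.cos(th),np.sin(th)];c=Q@[-np.sin(th),np.cos(th)];print("sheet",r["p"],r["extent"],"end beyond tcp",np.percentile(l,99.5),l.max(),"lateral",c.min(),c.max())
for r in viewer.trace("wrist","crank_hub"):
    print("crank",r["p"],r["extent"]);uv=px(r["region"]);C=cloud(m,uv,d);h=C[:,2]
    red=(im[uv[:,1],uv[:,0]].astype(int)@[1,-1,0])>70
    print("red top",C[red&(h>.045)].mean(0),(red&(h>.045)).sum(),"hub",C[~red&(h>.03)].mean(0),rect(C[~red&(h>.03)]), rect(C[~red&(h>.005)]))
E
```

```text
sheet 0.74 [255.2, 265.1, 116.9, 85.4] end beyond tcp 0.011583884544747286 0.012595944381464165 lateral -0.029612014416033422 0.031015196460671152
crank 0.87 [342.1, 53.3, 127.2, 106.6]
red top [0.58335715 0.2802695  0.06417685] 569 hub [0.53143166 0.30335796 0.04940897] (array([531.8, 291.4]), 116.8, 80.3, 0.358) (array([533.4, 290.7]), 116.2, 82.6, 0.318)
```

Call:
step_arm:
  targets: "0 0 -3 0 1;0 0 -3.5 0 1;0 0 -3.5 0 1;0 0 -2.3 0 1;0 0 -0.7 0 1"

```text
clock: 8.88
ee_pos: [0.5081, 0.1693, 0.0467]
tcp_rot: [-1.878, -2.514, 0.005]
contact_force: [-0.2, 1.1, -0.1]
finger_gap: 0.684
finger_force: 29.9
```

Call:
step_arm:
  targets: "0 0 0 0 1;0 0 0 0 1;0 0 0 0 1"

```text
clock: 9.13
ee_pos: [0.5113, 0.1698, 0.0509]
tcp_rot: [1.878, 2.515, 0.004]
contact_force: [0.0, -0.2, -1.0]
finger_gap: 0.683
finger_force: 29.9
```

```bash
python3 - <<'E'
from h import *
s=bot.get_state();print({k:np.round(s[k],4) for k in("clock","ee_pos","tcp_rot","contact_force")})
im,d=viewer.snapshot("side");cv2.imwrite("pics/s4.png",cv2.resize(im[160:260,220:353,::-1],(798,600),interpolation=cv2.INTER_CUBIC))
E
```

```text
{'clock': np.float64(9.1333), 'ee_pos': array([0.5113, 0.1698, 0.0509]), 'tcp_rot': array([1.878 , 2.5149, 0.0044]), 'contact_force': array([ 0.0387, -0.2276, -1.0249])}
```

View pics/s4.png

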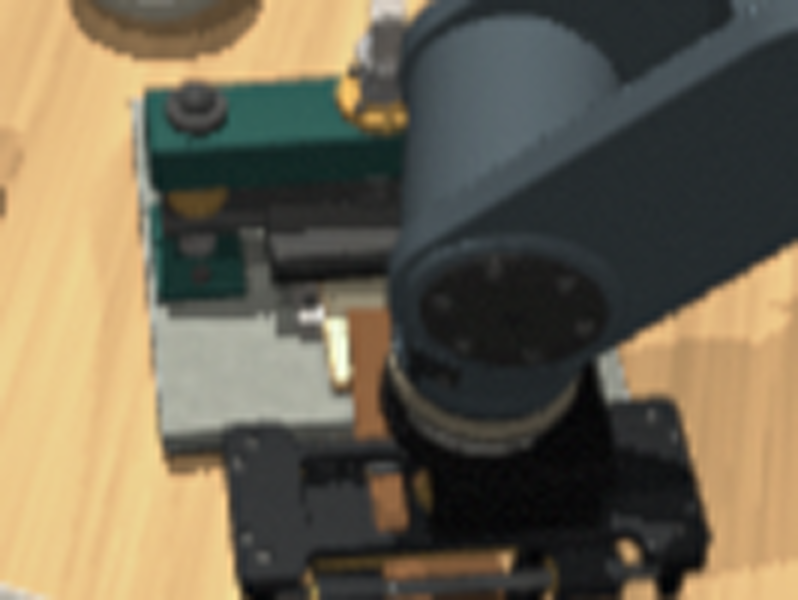

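The crop shows the sheet entering the mouth with its left edge around (352–388, 310–530). The board's pale edge shows to the left of that at (322–350, 318–392). I'll compare both with the projected geometry.

```bash
python3 - <<'E'
from h import *
m=viewer.camera_model("side")
P=press((.578,-.0528),.292)
def sh(X): q=proj(m,X); return ((q-[220,160]+.5)*6).round(0).tolist()
print("board edge",sh([[*P(x,30),.039] for x in(-90,-60,-45)]),"fence end",sh([[*P(-56,30),.0455],[*P(-56,42),.0455],[*P(-56,42),.03]]))
s=bot.get_state();T=s["ee_pos"];f=s["tcp_rot"];th=2*np.arctan2(f[1],f[0]);e=np.array([np.cos(th),np.sin(th)]);n=np.array([e[1],-e[0]])
print(th-np.pi,T)
print("sheet left edge",sh([[*(T[:2]-e*l+n*.03),T[2]+.006] for l in(.168,.1,.05,0)]))
print("bed corner",sh([[*P(-106,115),.03]]))
E
```

```text
board edge [[332.0, 377.0], [325.0, 328.0], [322.0, 304.0]] fence end [[325.0, 313.0], [301.0, 315.0], [300.0, 334.0]]
-1.2827635642474413 [0.51127677 0.16985981 0.05097333]
sheet left edge [[329.0, 313.0], [345.0, 429.0], [358.0, 520.0], [372.0, 618.0]]
bed corner [[161.0, 427.0]]
```

```bash
python3 - <<'E'
from h import *
im,d=viewer.snapshot("side");m=viewer.camera_model("side")
P=press((.578,-.0528),.292);a=.292
big=im
for v in range(209,252,3):
    row=im[v,262:300].astype(int); print(v,[tuple(x) for x in row[8:30:1]] if v in(215,221,227) else "", end="")
print()
for r in viewer.trace("side","sheet_center")+viewer.trace("side","board_center"): print(r["p"],r["extent"])
# candidate edge points -> press coords
for v in (214,218,222,226,230,234,240,246):
    row=im[v].astype(int);br=(row[:,0]-row[:,2]>45)&(row[:,0]<190)&(row[:,0]>60)
    c=np.where(br[270:300])[0]
    if len(c):
        w=plane(m,[[270+c[0],v]],.057)[0,:2]-[.578,-.0528]
        print(v,270+c[0],270+c[-1],"press xy",(w@[np.sin(a),-np.cos(a)]).round(4),(w@[np.cos(a),np.sin(a)]).round(4))
E
```

```text
209 212 215 [(np.int64(85), np.int64(83), np.int64(79)), (np.int64(85), np.int64(82), np.int64(78)), (np.int64(84), np.int64(82), np.int64(77)), (np.int64(116), np.int64(105), np.int64(88)), (np.int64(197), np.int64(179), np.int64(135)), (np.int64(232), np.int64(237), np.int64(204)), (np.int64(238), np.int64(244), np.int64(216)), (np.int64(208), np.int64(209), np.int64(170)), (np.int64(135), np.int64(102), np.int64(72)), (np.int64(139), np.int64(94), np.int64(60)), (np.int64(141), np.int64(97), np.int64(63)), (np.int64(142), np.int64(99), np.int64(65)), (np.int64(142), np.int64(98), np.int64(64)), (np.int64(141), np.int64(97), np.int64(63)), (np.int64(134), np.int64(94), np.int64(63)), (np.int64(76), np.int64(69), np.int64(62)), (np.int64(53), np.int64(61), np.int64(65)), (np.int64(38), np.int64(44), np.int64(47)), (np.int64(36), np.int64(43), np.int64(43)), (np.int64(36), np.int64(42), np.int64(45)), (np.int64(34), np.int64(39), np.int64(42)), (np.int64(27), np.int64(29), np.int64(29))]218 221 [(np.int64(171), np.int64(174), np.int64(162)), (np.int64(175), np.int64(177), np.int64(16
[... 1561 characters left out ...]
35)), (np.int64(29), np.int64(26), np.int64(26)), (np.int64(18), np.int64(16), np.int64(18)), (np.int64(18), np.int64(17), np.int64(17)), (np.int64(43), np.int64(41), np.int64(35)), (np.int64(64), np.int64(60), np.int64(51)), (np.int64(75), np.int64(69), np.int64(59)), (np.int64(74), np.int64(69), np.int64(58)), (np.int64(66), np.int64(62), np.int64(53))]230 233 236 239 242 245 248 251 
0.58 [293.0, 239.2, 30.0, 58.9]
0.5 [279.6, 217.1, 8.8, 21.7]
214 278 284 press xy -0.0737 0.0198
218 278 284 press xy -0.088 0.0215
222 278 283 press xy -0.102 0.0233
226 279 282 press xy -0.116 0.0222
230 279 283 press xy -0.1295 0.0239
240 282 290 press xy -0.1631 0.0198
246 283 287 press xy -0.1824 0.0196
```

```bash
python3 - <<'E'
from h import *
im,d=viewer.snapshot("side");m=viewer.camera_model("side");a=.292
def pr(X): w=X[:,:2]-[.578,-.0528];return np.c_[w@[np.sin(a),-np.cos(a)],w@[np.cos(a),np.sin(a)],X[:,2]].round(4)
for v in(212,216,220,226,231): print(v,pr(cloud(m,[[c,v] for c in(274,275,276,278,279,280,281)],d))[:,1:].tolist())
# left end of bed, left beam end in side view
r=viewer.trace("side","press")[0];Q=pr(cloud(m,px(r["region"]),d))
b=Q[(abs(Q[:,2]-.03)<.006)&(Q[:,0]<-.05)];print("bed +y edge",np.percentile(b[:,1],[90,98,99.5]),"front",np.percentile(b[:,0],[.5,2,10]))
im,d=viewer.snapshot("top");mt=viewer.camera_model("top")
for r in viewer.trace("top","sheet_center"):
    print("top",r["p"],r["extent"]);X=cloud(mt,px(r["region"]),d);print(np.median(X,0));Q=pr(X);Q=Q[(Q[:,2]<.09)&(Q[:,2]>.02)];print(len(Q),Q.min(0),Q.max(0))
E
```

```text
212 [[0.0285, 0.0412], [0.0254, 0.0404], [0.0227, 0.0419], [0.0187, 0.0558], [0.0156, 0.0544], [0.0127, 0.0545], [0.0099, 0.0554]]
216 [[0.0294, 0.0343], [0.0271, 0.0399], [0.0244, 0.042], [0.0207, 0.0569], [0.0172, 0.0529], [0.0149, 0.057], [0.0119, 0.0562]]
220 [[0.0309, 0.0331], [0.0286, 0.0384], [0.0257, 0.0386], [0.02, 0.0396], [0.0195, 0.0563], [0.0168, 0.0581], [0.0139, 0.0578]]
226 [[0.0334, 0.0329], [0.0299, 0.0282], [0.0272, 0.0299], [0.0214, 0.0305], [0.0222, 0.0571], [0.0189, 0.0542], [0.0163, 0.0555]]
231 [[0.0343, 0.0239], [0.0312, 0.0221], [0.0287, 0.0249], [0.0222, 0.02], [0.0233, 0.0498], [0.0215, 0.0568], [0.0184, 0.0549]]
bed +y edge [0.10636  0.113308 0.114934] front [-0.110534 -0.1095   -0.10548 ]
top 0.87 [222.7, 232.2, 51.5, 30.3]
[0.53296298 0.06625667 0.0551218 ]
1148 [-0.1983 -0.0407  0.0411] [-0.0583  0.0238  0.0655]
```

```bash
python3 - <<'E'
from h import *
im,d=viewer.snapshot("top");mt=viewer.camera_model("top");m=mt
r=viewer.trace("top","sheet_center")[0];X=plane(mt,px(r["region"]),.057);print(rect(X),"want",.292+np.pi/2, "tcp",bot.get_state()["ee_pos"])
cv2.imwrite("pics/t5.png",cv2.resize(im[190:270,190:300,::-1],(770,560),interpolation=cv2.INTER_CUBIC))
E
```

```text
(array([532.7,  66.8]), 136.8, 61.1, 1.807) want 1.8627963267948966 tcp [0.50973695 0.1696464  0.04922918]
```

View pics/t5.png

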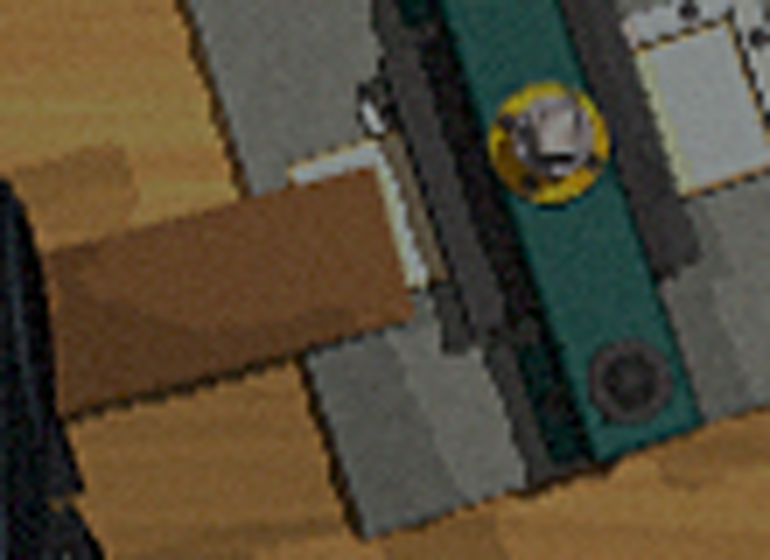

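The top crop shows the sheet's edges at a slope of about 0.27. The press axes are at about 0.325, so the sheet needs a turn of +0.055 rad before going in.

Call:
step_arm:
  targets: "0 0 -0.2 0.055 1;0.43 -1.42 0 0 1;0.43 -1.42 0 0 1;0.43 -1.42 0 0 1;0.43 -1.42 0 0 1"

```text
clock: 10.05
ee_pos: [0.5269, 0.1124, 0.047]
tcp_rot: [-1.809, -2.568, 0.0]
contact_force: [0.2, 0.2, -0.0]
finger_gap: 0.681
finger_force: 29.9
```

Call:
step_arm:
  targets: "0 0 0 0 1;0 0 0 0 1"

```text
clock: 10.22
ee_pos: [0.527, 0.1124, 0.047]
tcp_rot: [-1.812, -2.566, -0.0]
contact_force: [-0.1, -0.0, 0.3]
finger_gap: 0.681
finger_force: 29.9
```

```bash
cat >> h.py <<'E'
O=np.array([.578,-.0528]);A=.292
def pr(X):
    X=np.atleast_2d(X);w=X[:,:2]-O;return np.c_[w@[np.sin(A),-np.cos(A)],w@[np.cos(A),np.sin(A)],X[:,2:]].round(4)
def status(name="top"):
    s=bot.get_state();print(round(float(s["clock"]),2),"tcp",s["ee_pos"].round(4),"press",pr(s["ee_pos"]),"F",np.round(s["contact_force"],1))
    im,d=viewer.snapshot("top");m=viewer.camera_model("top")
    for r in viewer.trace("top","sheet_center")[:2]:
        X=plane(m,px(r["region"]),s["ee_pos"][2]+.006);print(r["p"],rect(X),"press",pr(np.array([rect(X)[0]/1000])))
    return im,d,s
E
python3 - <<'E'
from h import *
im,d,s=status()
E
```

```text
10.22 tcp [0.527  0.1124 0.047 ] press [[-0.1729 -0.0013  0.047 ]] F [-0.1 -0.   0.3]
0.68 (array([551.7,  26.5]), 77.4, 60.1, 1.866) press [[-0.0835 -0.0024]]
0.52 (array([588.5, -59.5]), 27.4, 26.1, 2.003) press [[0.0094 0.0081]]
```

Call:
step_arm:
  targets: "0.43 -1.42 0 0 1;0.43 -1.42 0 0 1;0.43 -1.42 0 0 1;0.43 -1.42 0 0 1;0.43 -1.42 0 0 1"

```text
clock: 10.73
ee_pos: [0.548, 0.0424, 0.047]
tcp_rot: [-1.807, -2.569, 0.0]
contact_force: [0.0, 0.3, -0.9]
finger_gap: 0.686
finger_force: 29.9
```

Call:
step_arm:
  targets: "0.29 -0.96 0 0 1;0.12 -0.38 0 0 1;0 0 0 0 1;0 0 0 0 1"

```text
clock: 11.07
ee_pos: [0.552, 0.029, 0.047]
tcp_rot: [-1.809, -2.567, 0.0]
contact_force: [-0.4, 0.0, -0.6]
finger_gap: 0.682
finger_force: 29.9
```

```bash
python3 - <<'E'
from h import *
im,d,s=status()
E
```

```text
11.07 tcp [0.552 0.029 0.047] press [[-0.0859 -0.0013  0.047 ]] F [-0.4  0.  -0.6]
```

Call:
step_arm:
  targets: "0 0 -0.4 0 1;0.06 -0.19 0 0 1;0.06 -0.19 0 0 1;0 0 0 0 1;0 0 0 0 1"

```text
clock: 11.58
ee_pos: [0.5523, 0.0263, 0.0426]
tcp_rot: [-1.807, -2.565, -0.0]
contact_force: [-1.1, 4.9, -0.3]
finger_gap: 0.682
finger_force: 29.9
```

Call:
step_arm:
  targets: "0.06 -0.19 0 0 1;0 0 0 0 1;0.03 -0.1 0 0 1;0 0 0 0 1"

```text
clock: 11.92
ee_pos: [0.552, 0.026, 0.0424]
tcp_rot: [-1.806, -2.561, -0.003]
contact_force: [-0.6, 14.1, -0.6]
finger_gap: 0.684
finger_force: 29.9
```

Call:
step_arm:
  targets: "0.03 -0.1 0 0 1;0 0 0 0 1"

```text
clock: 12.08
ee_pos: [0.5519, 0.026, 0.0423]
tcp_rot: [-1.805, -2.56, -0.004]
contact_force: [-0.4, 16.9, 0.3]
finger_gap: 0.681
finger_force: 29.9
```

```bash
python3 - <<'E'
from h import *
im,d,s=status()
m=viewer.camera_model("top")
t=im[150:275,205:330,::-1]
cv2.imwrite("pics/t6.png",cv2.resize(t,(600,600),interpolation=cv2.INTER_CUBIC))
E
```

```text
12.08 tcp [0.5519 0.026  0.0423] press [[-0.083  -0.0023  0.0423]] F [-0.4 16.9  0.3]
0.76 (array([ 595.7, -121.6]), 60.0, 40.7, 0.287) press [[ 0.071  -0.0029]]
```

View pics/t6.png

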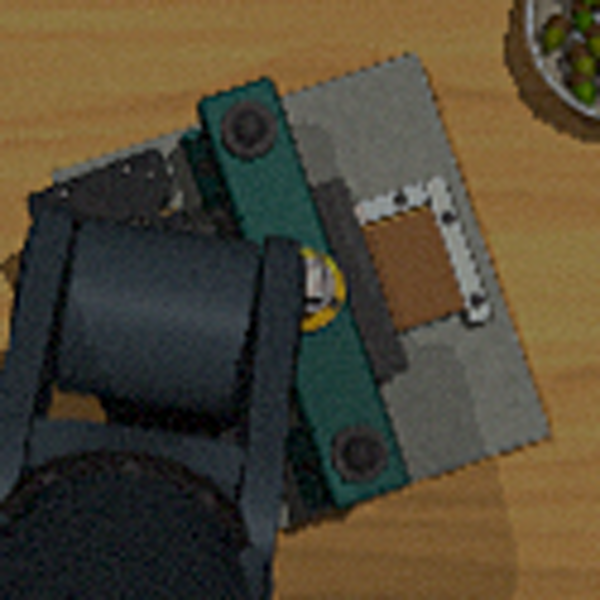

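The sheet's far end sits against the back fence at about (450,260), about 3 mm short of the side fence. Next is a push to +y.

Call:
step_arm:
  targets: "-0.04 0.15 0 0 1;0.19 0.06 -0.05 0 1;0 0 0 0 1;0.1 0.03 0 0 1;0 0 0 0 1"

```text
clock: 12.6
ee_pos: [0.5529, 0.0265, 0.0415]
tcp_rot: [-1.805, -2.558, 0.002]
contact_force: [-3.0, 9.4, 0.1]
finger_gap: 0.687
finger_force: 30.0
```

Call:
step_arm:
  targets: "0.1 0.03 0 0 1;0 0 0 0 1"

```text
clock: 12.77
ee_pos: [0.5533, 0.0267, 0.0414]
tcp_rot: [-1.805, -2.557, 0.003]
contact_force: [-4.1, 8.4, -0.1]
finger_gap: 0.681
finger_force: 30.1
```

Call:
step_arm:
  targets: "0.1 0.03 0 0 1;0 0 0 0 1"

```text
clock: 12.93
ee_pos: [0.5536, 0.0268, 0.0414]
tcp_rot: [-1.805, -2.555, 0.005]
contact_force: [-6.1, 7.7, 1.5]
finger_gap: 0.681
finger_force: 30.1
```

Call:
step_arm:
  targets: "0.08 0.1 0 0 1;0 0 0 0 1;0.1 0.03 0 0 1;0 0 0 0 1"

```text
clock: 13.27
ee_pos: [0.5548, 0.0274, 0.0414]
tcp_rot: [-1.806, -2.554, 0.007]
contact_force: [-7.4, 4.4, 2.6]
finger_gap: 0.687
finger_force: 30.2
```

Call:
step_arm:
  targets: "0.1 0.03 0 0 1;0 0 0 0 1;0.1 0.03 0 0 1;0 0 0 0 1;0 0 0 0 1"

```text
clock: 13.68
ee_pos: [0.5552, 0.0276, 0.0414]
tcp_rot: [-1.805, -2.551, 0.01]
contact_force: [-9.5, 3.0, 4.8]
finger_gap: 0.681
finger_force: 30.3
```

```bash
python3 - <<'E'
from h import *
im,d,s=status()
E
```

```text
13.68 tcp [0.5552 0.0276 0.0414] press [[-0.0835  0.0013  0.0414]] F [-9.5  3.   4.8]
0.83 (array([ 595.7, -120.5]), 61.8, 40.4, 0.343) press [[ 0.0699 -0.0025]]
```

```bash
cat >> h.py <<'E'
def edges(zs=.047):
    "brown sheet's +y/-y edges and +x end as seen from the top, press mm"
    im,d=viewer.snapshot("top");m=viewer.camera_model("top");P=press(O,A)
    def line(f,ts):
        uv=proj(m,[[*f(t),zs] for t in ts]);c=cv2.remap(im,np.float32(uv[:,:1]),np.float32(uv[:,1:]),cv2.INTER_LINEAR)[:,0].astype(int)
        b=(c[:,0]-c[:,2]>22);k=np.where(b)[0];return (round(ts[k[0]],1),round(ts[k[-1]],1)) if len(k) else None
    for x in(-78,-70,-60,-54,54,60,66,72,78,84): print("x",x,"y:",line(lambda t:P(x,t),np.arange(-45,45,.5)))
    for y in(-24,-12,0,12,24): print("y",y,"x:",line(lambda t:P(t,y),np.arange(50,110,.5)))
E
python3 - <<'E'
from h import *
edges()
E
```

```text
x -78 y: None
x -70 y: None
x -60 y: None
x -54 y: None
x 54 y: (np.float64(-30.5), np.float64(30.0))
x 60 y: (np.float64(-30.5), np.float64(29.5))
x 66 y: (np.float64(-31.5), np.float64(30.0))
x 72 y: (np.float64(-31.0), np.float64(30.5))
x 78 y: (np.float64(-31.0), np.float64(30.0))
x 84 y: (np.float64(-31.5), np.float64(30.0))
y -24 x: (np.float64(50.0), np.float64(90.0))
y -12 x: (np.float64(50.0), np.float64(90.0))
y 0 x: (np.float64(50.0), np.float64(90.0))
y 12 x: (np.float64(50.0), np.float64(90.5))
y 24 x: (np.float64(50.0), np.float64(91.0))
```

The sheet is squared: ±30 mm in y, with its end at x = 90. I'll ease the push and release.

Call:
step_arm:
  targets: "-0.15 -0.04 0 0 1;0 0 0 0 0.2;0 0 0 0 -0.2;0 0 0 0 -1;0 0 0 0 -1"

```text
clock: 14.25
ee_pos: [0.5585, 0.0261, 0.0418]
tcp_rot: [-1.806, -2.563, 0.004]
contact_force: [-2.5, 0.6, 0.3]
finger_gap: 0.768
finger_force: 0.6
```

Call:
step_arm:
  targets: "0 0 0 0 -1;0 0 0 0 -1;0 0 0 0 -1;0 0 0 0 -1;0 0 0 0 -1"

```text
clock: 14.67
ee_pos: [0.5624, 0.025, 0.0427]
tcp_rot: [1.809, 2.567, 0.001]
contact_force: [-0.0, 0.2, 0.7]
finger_gap: 0.992
finger_force: 0.0
```

Call:
step_arm:
  targets: "0 0 1 0 -1;0 0 2 0 -1;-0.4 1.2 3 0 -1;-0.6 1.9 3 0 -1;-0.6 1.9 3 0 -1"

```text
clock: 15.08
ee_pos: [0.5455, 0.0752, 0.1643]
tcp_rot: [1.812, 2.566, 0.0]
contact_force: [0.7, 0.5, 0.5]
finger_gap: 0.999
finger_force: 0.0
```

Call:
step_arm:
  targets: "-0.6 2.4 2.5 0 -1;-0.6 2.8 2 0 -1;0 3.2 2 0 -1;0 3.4 1 0 -1;0 0 0 0 -1"

```text
clock: 15.5
ee_pos: [0.535, 0.1988, 0.2418]
tcp_rot: [1.801, 2.569, 0.013]
contact_force: [0.5, -0.2, -0.3]
finger_gap: 1.0
finger_force: 0.0
```

```bash
python3 - <<'E'
from h import *
s=bot.get_state();print(s["clock"],s["ee_pos"],s["tcp_rot"],s["qpos"].round(3),s["finger_gap"])
edges()
im,d=viewer.snapshot("top");m=viewer.camera_model("top")
cv2.imwrite("pics/t7.png",np.hstack([cv2.resize(im[150:275,205:330,::-1],(400,400),interpolation=cv2.INTER_CUBIC),cv2.resize(im[190:260,105:175,::-1],(400,400),interpolation=cv2.INTER_CUBIC)]))
E
```

```text
15.5 [0.53498824 0.1988227  0.24181592] [1.80120857 2.56870289 0.0131475 ] [ 0.158  0.428  1.556  0.003  1.148 -0.191] 1.0000202333317187
x -78 y: (np.float64(-31.0), np.float64(30.5))
x -70 y: (np.float64(-30.5), np.float64(31.0))
x -60 y: (np.float64(-30.0), np.float64(30.0))
x -54 y: (np.float64(-30.0), np.float64(30.5))
x 54 y: (np.float64(-30.5), np.float64(30.5))
x 60 y: (np.float64(-31.0), np.float64(30.0))
x 66 y: (np.float64(-31.0), np.float64(30.0))
x 72 y: (np.float64(-31.0), np.float64(30.5))
x 78 y: (np.float64(-31.5), np.float64(30.0))
x 84 y: (np.float64(-31.5), np.float64(30.0))
y -24 x: (np.float64(50.0), np.float64(90.0))
y -12 x: (np.float64(50.0), np.float64(89.5))
y 0 x: (np.float64(50.0), np.float64(90.0))
y 12 x: (np.float64(50.0), np.float64(90.5))
y 24 x: (np.float64(50.0), np.float64(91.5))
```

View pics/t7.png

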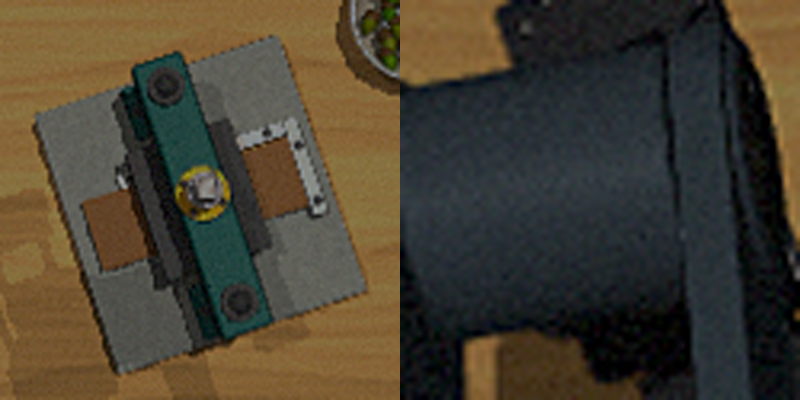

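The sheet lies squared, with its brown ends showing at (115,230) and (277,178). The arm covers the crank in the right half. I'll find the crank with the wrist camera.

```bash
cat >> h.py <<'E'
def crank():
    im,d=viewer.snapshot("wrist");m=viewer.camera_model("wrist")
    for r in viewer.trace("wrist","crank_hub"):
        uv=px(r["region"]);C=cloud(m,uv,d);c=im[uv[:,1],uv[:,0]].astype(int)
        red=(c[:,0]-c[:,1]>60);h=C[:,2]
        g=C[red&(abs(h-.061)<.006)];b=C[~red&(abs(h-.04)<.005)]
        print(r["p"],np.round(r["extent"]),"grip top",g.mean(0).round(4) if len(g) else 0,len(g),rect(g) if len(g)>4 else 0,"hub top",rect(b) if len(b)>4 else 0,len(b), "arm",rect(C[~red&(h>.003)&(h<.016)]))
E
python3 - <<'E'
from h import *
crank()
E
```

```text
0.67 [302.  77.  96. 100.] grip top [0.5852 0.2807 0.0597] 352 (array([585.6, 280.9]), 24.0, 23.3, 0.038) hub top (array([543.6, 299.5]), 100.4, 32.0, 2.743) 781 arm (array([548.1, 296.5]), 110.5, 27.8, 2.789)
0.23 [438. 171. 149. 153.] grip top 0 0 0 hub top 0 0 arm (array([697.6, 268.5]), 170.4, 60.3, 1.02)
```

Call:
step_arm:
  targets: "-0.33 1.6 -1.9 0.119 -1;-0.33 1.6 -1.9 0.119 -1;-0.33 1.6 -1.9 0.119 -1;-0.33 1.6 -1.9 0.119 -1;-0.33 1.6 -1.9 0.119 -1"

```text
clock: 16.12
ee_pos: [0.5168, 0.2719, 0.1409]
tcp_rot: [-0.972, -2.986, 0.002]
contact_force: [-0.1, -0.4, 0.2]
finger_gap: 0.997
finger_force: 0.0
```

Call:
step_arm:
  targets: "-0.33 1.6 -1.9 0.119 -1;-0.33 1.6 -1.9 0.119 -1;0 0 0 0 -1;0 0 0 0 -1;0 0 0 0 -1"

```text
clock: 16.53
ee_pos: [0.5112, 0.3039, 0.1046]
tcp_rot: [-0.621, -3.08, 0.001]
contact_force: [-0.9, 0.9, 1.1]
finger_gap: 1.0
finger_force: 0.0
```

```bash
python3 - <<'E'
from h import *
s=bot.get_state();r=s["tcp_rot"];print(s["clock"],s["ee_pos"],"psi",2*np.arctan2(r[1],r[0])-np.pi/2,r[2])
crank()
E
```

```text
16.5333 [0.51116702 0.30386129 0.10462295] psi -5.110417414312137 0.0010039977731068057
0.84 [348.  55.  69. 108.] grip top 0 0 0 hub top (array([457.2, 393.2]), 32.9, 32.4, 2.449) 328 arm (array([440.9, 403.5]), 73.7, 32.0, 2.518)
0.67 [271. 240.  46. 149.] grip top [0.5762 0.2867 0.0591] 144 (array([576.7, 286.6]), 17.3, 4.6, 1.196) hub top (array([541.2, 302.6]), 93.6, 32.1, 2.735) 1569 arm (array([543.7, 303.6]), 98.1, 31.2, 2.765)
```

Call:
step_arm:
  targets: "0.1 0.9 -2 0 -1;0 0 -3 0 -1;0 0 -2.5 0 -1;0 0 -1.5 0 -1;0 0 -0.45 0 -1"

```text
clock: 17.05
ee_pos: [0.5109, 0.3129, 0.0085]
tcp_rot: [-0.619, -3.078, 0.003]
contact_force: [-0.5, 0.3, -0.0]
finger_gap: 0.998
finger_force: 0.0
```

Call:
step_arm:
  targets: "0 0 0 0 -1;0 0 0 0 -1;0 0 0 0 -1;0 0 0 0 -1"

```text
clock: 17.38
ee_pos: [0.5128, 0.3145, 0.0117]
tcp_rot: [0.616, 3.078, 0.003]
contact_force: [0.7, -0.1, 1.1]
finger_gap: 1.003
finger_force: 0.0
```

Call:
step_arm:
  targets: "0 0 -0.1 0 1;0 0 0 0 1;0 0 0 0 1;0 0 0 0 1;0 0 0 0 1"

```text
clock: 17.8
ee_pos: [0.5115, 0.3143, 0.0091]
tcp_rot: [0.616, 3.081, 0.0]
contact_force: [-0.1, -0.1, 1.1]
finger_gap: 0.707
finger_force: 0.0
```

Call:
step_arm:
  targets: "0 0 0 0 1;0 0 0 0 1;0 0 0 0 1;0 0 0 0 1;0 0 0 0 1"

```text
clock: 18.22
ee_pos: [0.5116, 0.3143, 0.009]
tcp_rot: [-0.616, -3.08, -0.0]
contact_force: [0.7, 0.2, 0.3]
finger_gap: 0.366
finger_force: 30.0
```

Call:
step_arm:
  targets: "0 0 0 0 1;0 0 0 0 1;0 0 0 0 1;0 0 0 0 1"

```text
clock: 18.55
ee_pos: [0.5116, 0.3143, 0.009]
tcp_rot: [-0.616, -3.081, -0.0]
contact_force: [0.1, 0.7, 0.6]
finger_gap: 0.361
finger_force: 30.0
```

Call:
step_arm:
  targets: "0 0 2 0 1;0 0 3.5 0 1;0 0 3.5 0 1;0 0 3.5 0 1;0 0 3.5 0 1"

```text
clock: 18.97
ee_pos: [0.5105, 0.3137, 0.1699]
tcp_rot: [-0.616, -3.079, 0.002]
contact_force: [1.6, -0.2, -2.4]
finger_gap: 0.364
finger_force: 30.0
```

Call:
step_arm:
  targets: "0 0 3.5 0 1;0 0 3.5 0 1;0 0 3 0 1;0.6 -1.6 1.5 0 1;1.17 -3.32 0 0 1"

```text
clock: 19.38
ee_pos: [0.53, 0.2682, 0.2886]
tcp_rot: [0.607, 3.076, 0.009]
contact_force: [1.1, -0.3, -1.9]
finger_gap: 0.364
finger_force: 30.0
```

Call:
step_arm:
  targets: "1.17 -3.32 0 0 1;1.17 -3.32 0 0 1;1.17 -3.32 0 0 1;1.17 -3.32 0 0 1;1.17 -3.32 0 0 1"

```text
clock: 19.8
ee_pos: [0.587, 0.0973, 0.2833]
tcp_rot: [-0.616, -3.078, 0.001]
contact_force: [0.3, 0.3, -2.5]
finger_gap: 0.366
finger_force: 30.0
```

Call:
step_arm:
  targets: "1.17 -3.32 0 0 1;1.17 -3.32 0 0 1;1.17 -3.32 0 0 1;1.17 -3.32 0 0 1;1.17 -3.32 0 0 1"

```text
clock: 20.22
ee_pos: [0.6455, -0.0686, 0.283]
tcp_rot: [-0.616, -3.078, -0.0]
contact_force: [0.7, 0.4, -2.6]
finger_gap: 0.366
finger_force: 30.0
```

Call:
step_arm:
  targets: "0.6 -1.6 0 0 1;0 0 0 0 1;0 0 0 0 1;0 0 0 0 1;0 0 0 0 1"

```text
clock: 20.63
ee_pos: [0.6514, -0.0811, 0.2838]
tcp_rot: [-0.613, -3.08, -0.001]
contact_force: [-0.1, 0.6, -2.6]
finger_gap: 0.367
finger_force: 30.0
```

```bash
python3 - <<'E'
from h import *
s=bot.get_state();r=s["tcp_rot"];print(s["clock"],s["ee_pos"],"psi",2*np.arctan2(r[1],r[0])-np.pi/2,r[2],s["qpos"].round(3))
im,d=viewer.snapshot("wrist");m=viewer.camera_model("wrist");np.savez("pics/w8.npz",im=im,d=d)
print(proj(m,[.578,-.0528,.21]))
for r in viewer.trace("wrist","shaft_end"):
    uv=px(r["region"]);C=cloud(m,uv,d);print(r["p"],r["extent"],len(uv),np.percentile(C[:,2],[2,50,90,98]))
    t=C[:,2]>np.percentile(C[:,2],98)-.004;print("top",t.sum(),rect(C[t]),C[t].mean(0))
    t=(C[:,2]>.18);print("all",t.sum(),rect(C[t]))
E
```

```text
20.6333 [ 0.65142099 -0.08109051  0.28376827] psi -5.105410441314402 -0.0011179615586903234 [-2.940e-01  5.160e-01  1.274e+00  1.000e-03  1.353e+00 -1.472e+00]
[[251.9979115   87.21144438]]
0.65 [255.1, 90.5, 39.4, 38.0] 1109 [0.14769813 0.20114496 0.20649016 0.20725022]
top 440 (array([580.5, -51.3]), 17.1, 14.4, 0.132) [ 0.57959645 -0.05149524  0.20897377]
all 580 (array([580.2, -51.2]), 17.6, 16.0, 0.145)
```

```bash
python3 - <<'E'
from h import *
m=viewer.camera_model("wrist");z=np.load("pics/w8.npz");im,d=z["im"],z["d"]
# rectify onto z=.205, 0.1 mm/px, 60 mm square, x right, y up
g=np.linspace(-.03,.03,600);X,Y=np.meshgrid(.580+g,-.0515-g)
uv=proj(m,np.c_[X.ravel(),Y.ravel(),np.full(X.size,.2045)]).reshape(600,600,2).astype(np.float32)
R=cv2.remap(im,uv[...,0],uv[...,1],cv2.INTER_CUBIC);cv2.imwrite("pics/r8.png",R[:,:,::-1])
E
```

```text
(no output)
```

View pics/r8.png

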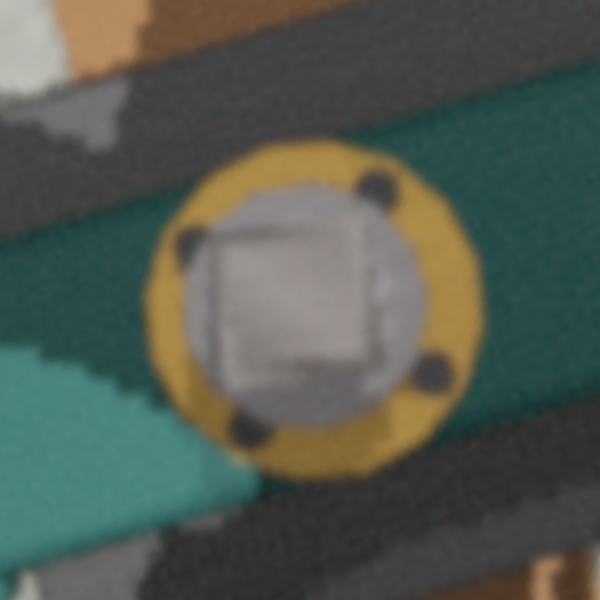

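The rectified crop shows the square end with corners at about (212,240), (358,212), (380,365) and (235,388). Its centre is at (0.5797, -0.0516) and its yaw is about 0.155.

Call:
step_arm:
  targets: "-1.43 0.59 -0.6 0.11 1;-1.43 0.59 -1.2 0.11 1;-1.43 0.59 -1.2 0.11 1;-1.43 0.59 -1.2 0.11 1;-1.43 0.59 -0.7 0.108 1"

```text
clock: 21.15
ee_pos: [0.5791, -0.0519, 0.2341]
tcp_rot: [0.251, -3.13, -0.001]
contact_force: [-0.3, 0.7, -2.7]
finger_gap: 0.364
finger_force: 30.0
```

Call:
step_arm:
  targets: "0 0 0 0 1;0 0 0 0 1;0 0 0 0 1;0 0 0 0 1"

```text
clock: 21.48
ee_pos: [0.5826, -0.0539, 0.2362]
tcp_rot: [-0.238, 3.129, -0.002]
contact_force: [0.8, 0.5, -3.4]
finger_gap: 0.365
finger_force: 30.0
```

```bash
cat >> h.py <<'E'
def redgrip(cam,dz=.052,c0=None,rad=.05):
    "red grip top centre (world) seen by cam, restricted to near expected"
    s=bot.get_state();im,d=viewer.snapshot(cam);m=viewer.camera_model(cam);z=s["ee_pos"][2]+dz
    c=im.astype(int);uv=px((c[...,0]-c[...,1]>55)&(c[...,0]-c[...,2]>40))
    W=plane(m,uv,z);C=cloud(m,uv,d);k=(np.hypot(*(W[:,:2]-c0).T)<rad)&(abs(C[:,2]-z)<.012)
    print(cam,k.sum(),"plane",W[k].mean(0).round(4),"cloud",C[k].mean(0).round(4),rect(W[k]) if k.sum()>4 else "")
    return W[k].mean(0)
E
python3 - <<'E'
from h import *
s=bot.get_state();r=s["tcp_rot"];T=s["ee_pos"];psi=(2*np.arctan2(r[1],r[0])-np.pi/2)%np.pi;print(s["clock"],T,"psi",psi,r[2],s["qpos"].round(3))
e=psi-np.pi/2;c0=T[:2]+.08*np.array([np.cos(e),np.sin(e)]);print("expect",c0)
for c in("top","side"):
    try:
        g=redgrip(c,c0=c0);v=g[:2]-T[:2];print("dir",np.arctan2(v[1],v[0]),np.hypot(*v))
    except Exception as x: print(c,x)
E
```

```text
21.4833 [ 0.58257166 -0.05385627  0.23616971] psi 1.722892096817553 -0.0020877392402356048 [-0.283  0.457  1.523 -0.     1.159 -2.006]
expect [ 0.66164811 -0.04173547]
top 11 plane [ 0.6673 -0.0424  0.2882] cloud [ 0.6672 -0.0424  0.289 ] (array([664.2, -39.9]), 24.1, 8.6, 2.53)
dir 0.13407563826837138 0.08553502232220327
side 58 plane [ 0.66   -0.0346  0.288 ] cloud [ 0.6603 -0.036   0.2867] (array([659.2, -34.2]), 37.9, 20.6, 1.787)
dir 0.24362924859035673 0.07976006846709822
```

Call:
step_arm:
  targets: "-0.29 0.23 0 0 1;0 0 -0.8 0 1;0 0 -0.6 0 1;0 0 0 0 1;0 0 0 0 1"

```text
clock: 22.0
ee_pos: [0.5773, -0.0511, 0.22]
tcp_rot: [0.24, -3.13, -0.001]
contact_force: [0.9, -0.3, -2.7]
finger_gap: 0.368
finger_force: 30.0
```

Call:
step_arm:
  targets: "0 0 -0.4 0 1;0 0 -0.2 0 1;0 0 0 0 1"

```text
clock: 22.25
ee_pos: [0.5775, -0.0511, 0.2145]
tcp_rot: [0.24, -3.131, -0.001]
contact_force: [-0.1, 0.2, -2.2]
finger_gap: 0.365
finger_force: 30.0
```

Call:
step_arm:
  targets: "0.2 -0.05 0 0 1;0 0 -0.3 0 1;0 0 0 0 1;0 0 0 0 1"

```text
clock: 22.58
ee_pos: [0.5798, -0.0517, 0.2119]
tcp_rot: [0.24, -3.132, -0.0]
contact_force: [-0.7, 0.2, -2.3]
finger_gap: 0.371
finger_force: 30.0
```

Call:
step_arm:
  targets: "0 0 -0.3 0 1;0 0 0 0 1;0 0 0 0 1"

```text
clock: 22.83
ee_pos: [0.5793, -0.0515, 0.2089]
tcp_rot: [0.24, -3.131, -0.001]
contact_force: [-0.9, 1.1, -1.5]
finger_gap: 0.367
finger_force: 30.0
```

Call:
step_arm:
  targets: "0 0 -0.3 0 1;0 0 0 0 1;0 0 -0.3 0 1;0 0 0 0 1"

```text
clock: 23.17
ee_pos: [0.5793, -0.0515, 0.2023]
tcp_rot: [0.24, -3.131, -0.001]
contact_force: [-3.0, 0.3, -3.1]
finger_gap: 0.362
finger_force: 30.0
```

Call:
step_arm:
  targets: "0 0 -0.3 0 1;0 0 0 0 1;0 0 0 0 1"

```text
clock: 23.42
ee_pos: [0.5793, -0.0515, 0.1994]
tcp_rot: [0.24, -3.131, -0.001]
contact_force: [-2.8, 0.6, -3.4]
finger_gap: 0.367
finger_force: 30.0
```

Going on smoothly over the square. I'll continue to the shoulder (TCP about 0.186).

Call:
step_arm:
  targets: "-0.05 0 -0.4 0 1;0 0 0 0 1;0 0 -0.4 0 1;0 0 0 0 1"

```text
clock: 23.75
ee_pos: [0.5792, -0.0515, 0.1915]
tcp_rot: [0.24, -3.132, -0.001]
contact_force: [-2.4, 0.5, -2.7]
finger_gap: 0.367
finger_force: 30.0
```

Call:
step_arm:
  targets: "0 0 -0.3 0 1;0 0 0 0 1;0 0 -0.2 0 1;0 0 0 0 1;0 0 0 0 1"

```text
clock: 24.17
ee_pos: [0.5792, -0.0515, 0.1868]
tcp_rot: [0.24, -3.132, -0.001]
contact_force: [-2.7, 1.7, -0.8]
finger_gap: 0.364
finger_force: 30.0
```

Call:
step_arm:
  targets: "0 0 -0.2 0 1;0 0 0 0 1;0 0 0 0 1"

```text
clock: 24.42
ee_pos: [0.5793, -0.0515, 0.1857]
tcp_rot: [-0.24, 3.132, 0.0]
contact_force: [-5.0, 3.0, 4.1]
finger_gap: 0.366
finger_force: 30.0
```

Seated: the shoulder contact is at TCP 0.186, as expected. I'll release and move to the grip.

Call:
step_arm:
  targets: "0 0 0.1 0 0;0 0 0 0 -1;0 0 0 0 -1;0 0 0 0 -1;0 0 0 0 -1"

```text
clock: 24.83
ee_pos: [0.5801, -0.0521, 0.1862]
tcp_rot: [-0.24, 3.131, -0.001]
contact_force: [0.3, 0.5, 0.3]
finger_gap: 0.655
finger_force: 0.0
```

Call:
step_arm:
  targets: "0 0 0 0 -1;0 0 0 0 -1;0 0 0 0 -1;0 0 0 0 -1"

```text
clock: 25.17
ee_pos: [0.5794, -0.0517, 0.186]
tcp_rot: [-0.24, 3.132, -0.0]
contact_force: [0.5, -0.1, -0.1]
finger_gap: 0.947
finger_force: 0.0
```

Call:
step_arm:
  targets: "0 0 1.5 0 -1;0 0 3 0 -1;0 0 3 0 -1;0 0 1.5 0 -1;0 0 0 0 -1"

```text
clock: 25.58
ee_pos: [0.5819, -0.0523, 0.2804]
tcp_rot: [-0.24, 3.124, -0.005]
contact_force: [0.2, -1.0, 0.7]
finger_gap: 1.002
finger_force: 0.0
```

Call:
step_arm:
  targets: "-2 -0.3 0 0 -1;-2 -0.3 0 0 -1;-2 -0.3 0 0 -1;0 0 0 0 -1;0 0 0 0 -1"

```text
clock: 26.0
ee_pos: [0.5184, -0.0605, 0.2752]
tcp_rot: [0.239, -3.131, -0.001]
contact_force: [0.3, -0.3, 0.2]
finger_gap: 0.998
finger_force: 0.0
```

```bash
python3 - <<'E'
from h import *
s=bot.get_state();r=s["tcp_rot"];T=s["ee_pos"];print(s["clock"],T,s["qpos"].round(3),s["finger_gap"])
im,d=viewer.snapshot("top");m=viewer.camera_model("top");c=im.astype(int)
uv=px((c[...,0]-c[...,1]>55)&(c[...,0]-c[...,2]>40));C=cloud(m,uv,d);W=plane(m,uv,.238)
k=(np.hypot(*(W[:,:2]-[.658,-.039]).T)<.06);print(k.sum(),W[k].mean(0),C[k].round(3)[:8])
for r in viewer.trace("top","crank_hub"):
    C=cloud(m,px(r["region"]),d);print(r["p"],r["extent"],np.percentile(C[:,2],[5,50,95]))
    q=C[C[:,2]>.17];print(len(q),rect(q) if len(q)>4 else"",np.percentile(q[:,2],[10,50,90]) if len(q) else "")
E
```

```text
26.0 [ 0.51837934 -0.06052561  0.27523585] [-0.331  0.326  1.622  0.     1.195 -2.054] 0.9978782788996522
69 [ 0.65913845 -0.04136506  0.238     ] [[ 0.71  -0.052 -0.002]
 [ 0.71  -0.055 -0.   ]
 [ 0.71  -0.058 -0.003]
 [ 0.709 -0.06   0.002]
 [ 0.669 -0.035  0.238]
 [ 0.669 -0.037  0.238]
 [ 0.669 -0.039  0.239]
 [ 0.669 -0.042  0.239]]
0.73 [336.7, 153.7, 41.4, 44.6] [0.00690774 0.03900051 0.0474472 ]
6 (array([487.7,  19.4]), 0.0, 0.0, 0.0) [1.36597939 1.36597939 1.36597939]
0.69 [92.8, 277.9, 35.1, 37.1] [0.00675775 0.02793478 0.06424406]
2  [1.36597939 1.36597939 1.36597939]
0.52 [267.2, 181.0, 16.8, 25.6] [0.17965005 0.19183118 0.24192748]
232 (array([575.7, -23.6]), 192.5, 36.4, 2.875) [0.18541503 0.19418742 0.24089027]
```

Call:
step_arm:
  targets: "2.8 0.41 0 0 -1;2.8 0.41 0 0 -1;2.8 0.41 0 0 -1;2.8 0.41 0 0 -1;2.78 0.41 0 0 -1"

```text
clock: 26.52
ee_pos: [0.6615, -0.0397, 0.2754]
tcp_rot: [-0.241, 3.132, -0.0]
contact_force: [-0.3, -0.1, -0.0]
finger_gap: 1.002
finger_force: 0.0
```

Call:
step_arm:
  targets: "0 0 -2 0 -1;0 0 -3 0 -1;0 0 -2.5 0 -1;0 0 -0.6 0 -1;0 0 0 0 -1"

```text
clock: 26.93
ee_pos: [0.6582, -0.0396, 0.1919]
tcp_rot: [0.24, -3.127, -0.003]
contact_force: [-0.6, -0.5, -0.0]
finger_gap: 1.003
finger_force: 0.0
```

Call:
step_arm:
  targets: "0 0 0 0 -1;0 0 0 0 -1"

```text
clock: 27.1
ee_pos: [0.6608, -0.0404, 0.1969]
tcp_rot: [-0.24, 3.129, -0.002]
contact_force: [-0.2, -0.3, -0.0]
finger_gap: 0.998
finger_force: 0.0
```

Call:
step_arm:
  targets: "-0.2 0.05 -0.1 0 1;0 0 0 0 1;0 0 0 0 1;0 0 0 0 1;0 0 0 0 1"

```text
clock: 27.52
ee_pos: [0.6573, -0.0397, 0.1946]
tcp_rot: [-0.24, 3.132, -0.0]
contact_force: [-0.0, 0.2, -0.0]
finger_gap: 0.704
finger_force: 0.0
```

Call:
step_arm:
  targets: "0 0 0 0 1;0 0 0 0 1;0 0 0 0 1;0 0 0 0 1;0 0 0 0 1"

```text
clock: 27.93
ee_pos: [0.6571, -0.0397, 0.194]
tcp_rot: [0.24, -3.132, -0.0]
contact_force: [-0.0, -0.5, 0.6]
finger_gap: 0.329
finger_force: 0.0
```

Call:
step_arm:
  targets: "0 0 0 0 1;0 0 0 0 1;0 0 0 0 1;0 0 0 0 1;0 0 0 0 1"

```text
clock: 28.35
ee_pos: [0.6572, -0.0397, 0.194]
tcp_rot: [0.24, -3.132, 0.0]
contact_force: [0.0, -0.0, -0.2]
finger_gap: 0.257
finger_force: 30.0
```

```bash
cat > orbit.py <<'E'
import numpy as np,sys
t0,n,st,r=float(sys.argv[1]),int(sys.argv[2]),float(sys.argv[3]),7.95
t=t0-st*np.arange(n+1);x=r*np.cos(t);y=r*np.sin(t);z=-st/(2*np.pi)*.8
rows=[f"{a:.2f} {b:.2f} {z:.3f} 0 1" for a,b in zip(np.diff(x),np.diff(y))]
for i in range(0,n,5): print(";".join(rows[i:i+5]))
E
python3 orbit.py .15 24 .2618
```

```text
0.04 -2.07 -0.033 0 1;-0.50 -2.01 -0.033 0 1;-1.00 -1.82 -0.033 0 1;-1.44 -1.50 -0.033 0 1;-1.78 -1.07 -0.033 0 1
-1.99 -0.58 -0.033 0 1;-2.07 -0.04 -0.033 0 1;-2.01 0.50 -0.033 0 1;-1.82 1.00 -0.033 0 1;-1.50 1.44 -0.033 0 1
-1.07 1.78 -0.033 0 1;-0.58 1.99 -0.033 0 1;-0.04 2.07 -0.033 0 1;0.50 2.01 -0.033 0 1;1.00 1.82 -0.033 0 1
1.44 1.50 -0.033 0 1;1.78 1.07 -0.033 0 1;1.99 0.58 -0.033 0 1;2.07 0.04 -0.033 0 1;2.01 -0.50 -0.033 0 1
1.82 -1.00 -0.033 0 1;1.50 -1.44 -0.033 0 1;1.07 -1.78 -0.033 0 1;0.58 -1.99 -0.033 0 1
```

First a cautious quarter turn.

Call:
step_arm:
  targets: "0.04 -2.07 -0.03 0 1;-0.5 -2.01 -0.03 0 1;-1 -1.82 -0.03 0 1"

```text
clock: 28.6
ee_pos: [0.6421, -0.0977, 0.1929]
tcp_rot: [0.242, -3.131, -0.005]
contact_force: [-2.5, 4.3, 1.3]
finger_gap: 0.256
finger_force: 30.0
```

Call:
step_arm:
  targets: "-1.44 -1.5 -0.04 0 1;-1.78 -1.07 -0.03 0 1;-1.99 -0.58 -0.04 0 1;0 0 0 0 1"

```text
clock: 28.93
ee_pos: [0.5872, -0.1304, 0.192]
tcp_rot: [0.237, -3.129, -0.003]
contact_force: [-0.2, 1.2, 0.0]
finger_gap: 0.258
finger_force: 30.0
```

Call:
step_arm:
  targets: "-2.07 -0.04 -0.03 0 1;-2.01 0.5 -0.03 0 1;-1.82 1 -0.04 0 1;-1.5 1.44 -0.03 0 1;-1.07 1.78 -0.03 0 1"

```text
clock: 29.35
ee_pos: [0.5046, -0.0849, 0.1907]
tcp_rot: [0.24, -3.131, 0.005]
contact_force: [-1.3, -2.1, 1.6]
finger_gap: 0.263
finger_force: 30.0
```

Call:
step_arm:
  targets: "-0.58 1.99 -0.04 0 1;-0.04 2.07 -0.03 0 1;0.5 2.01 -0.03 0 1;1 1.82 -0.04 0 1;1.44 1.5 -0.03 0 1"

```text
clock: 29.77
ee_pos: [0.5276, 0.0121, 0.1889]
tcp_rot: [0.242, -3.129, -0.0]
contact_force: [-0.8, -2.3, -0.4]
finger_gap: 0.26
finger_force: 30.0
```

Call:
step_arm:
  targets: "1.78 1.07 -0.03 0 1;1.99 0.58 -0.04 0 1;2.07 0.04 -0.03 0 1;2.01 -0.5 -0.03 0 1;1.82 -1 -0.04 0 1"

```text
clock: 30.18
ee_pos: [0.6257, 0.013, 0.1869]
tcp_rot: [0.245, -3.128, 0.002]
contact_force: [-5.3, -3.6, 1.8]
finger_gap: 0.252
finger_force: 30.0
```

Call:
step_arm:
  targets: "1.5 -1.44 -0.03 0 1;1.07 -1.78 -0.03 0 1;0.58 -1.99 -0.04 0 1;0 0 0 0 1;0 0 0 0 1"

```text
clock: 30.6
ee_pos: [0.6567, -0.0406, 0.1856]
tcp_rot: [0.238, -3.13, 0.0]
contact_force: [-1.8, -0.8, 1.1]
finger_gap: 0.257
finger_force: 30.0
```

Call:
step_arm:
  targets: "0.04 -2.07 -0.03 0 1;-0.5 -2.01 -0.03 0 1;-1 -1.82 -0.04 0 1;-1.44 -1.5 -0.03 0 1;-1.78 -1.07 -0.03 0 1"

```text
clock: 31.02
ee_pos: [0.6113, -0.1233, 0.1844]
tcp_rot: [-0.24, 3.13, 0.003]
contact_force: [1.3, 3.7, 0.2]
finger_gap: 0.258
finger_force: 30.0
```

Call:
step_arm:
  targets: "-1.99 -0.58 -0.04 0 1;-2.07 -0.04 -0.03 0 1;-2.01 0.5 -0.03 0 1;-1.82 1 -0.04 0 1;-1.5 1.44 -0.03 0 1"

```text
clock: 31.43
ee_pos: [0.5163, -0.1029, 0.1832]
tcp_rot: [-0.241, 3.131, -0.007]
contact_force: [1.0, -3.7, 0.1]
finger_gap: 0.261
finger_force: 30.0
```

Call:
step_arm:
  targets: "-1.07 1.78 -0.03 0 1;-0.58 1.99 -0.04 0 1;-0.04 2.07 -0.03 0 1;0.5 2.01 -0.03 0 1;1 1.82 -0.04 0 1"

```text
clock: 31.85
ee_pos: [0.513, -0.0027, 0.1813]
tcp_rot: [0.242, -3.13, 0.0]
contact_force: [-0.7, -2.1, 0.2]
finger_gap: 0.254
finger_force: 30.0
```

Call:
step_arm:
  targets: "1.44 1.5 -0.03 0 1;1.78 1.07 -0.03 0 1;1.99 0.58 -0.04 0 1;0 0 0 0 1;0 0 0 0 1"

```text
clock: 32.27
ee_pos: [0.5675, 0.0284, 0.18]
tcp_rot: [-0.243, 3.131, 0.001]
contact_force: [-0.7, 1.9, 1.2]
finger_gap: 0.259
finger_force: 30.0
```

```bash
python3 - <<'E'
from h import *
s=bot.get_state();print(s["clock"],s["ee_pos"],s["contact_force"],s["torque"])
m=viewer.camera_model("side");im,d=viewer.snapshot("side");z0=np.load("pics/side0.npz")["d"]
# platen: surface points at press x in (-.05,-.03) before/after
uu,vv=np.meshgrid(np.arange(240,330),np.arange(175,225));uv=np.c_[uu.ravel(),vv.ravel()]
for n,D in(("before",z0),("now",d)):
    C=cloud(m,uv,D);Q=pr(C)
    for xr in((-.044,-.036),(-.036,-.028)):
        k=(Q[:,0]>xr[0])&(Q[:,0]<xr[1])&(abs(Q[:,1])<.05)&(Q[:,2]>.045)&(Q[:,2]<.1);print(n,xr,k.sum(),np.percentile(Q[k,2],[10,25,50,75,90]).round(4) if k.sum() else "")
E
```

```text
32.2667 [0.56749599 0.02838991 0.18002395] [-0.66502194  1.91343507  1.24873008] [ 0.24201435 -0.15854091  0.00192866]
before (-0.044, -0.036) 77 [0.0814 0.0822 0.0834 0.0842 0.086 ]
before (-0.036, -0.028) 72 [0.082  0.0827 0.0837 0.0848 0.0861]
now (-0.044, -0.036) 77 [0.0685 0.0692 0.0701 0.0713 0.0721]
now (-0.036, -0.028) 66 [0.0672 0.0686 0.0697 0.0712 0.0726]
```

Call:
step_arm:
  targets: "2.07 0.04 -0.03 0 1;2.01 -0.5 -0.03 0 1;1.82 -1 -0.04 0 1;1.5 -1.44 -0.03 0 1;1.07 -1.78 -0.03 0 1"

```text
clock: 32.73
ee_pos: [0.6504, -0.0188, 0.1783]
tcp_rot: [0.242, -3.13, -0.004]
contact_force: [-2.4, 1.0, 1.0]
finger_gap: 0.252
finger_force: 30.0
```

Call:
step_arm:
  targets: "0.35 -0.95 -0.01 0 1;0 0 0 0 1;0 0 0 0 1"

```text
clock: 32.98
ee_pos: [0.6542, -0.0299, 0.1784]
tcp_rot: [-0.238, 3.132, -0.0]
contact_force: [-0.4, 0.4, -0.4]
finger_gap: 0.257
finger_force: 30.0
```

```bash
python3 - <<'E'
from h import *
s=bot.get_state();T=s["ee_pos"];print(s["clock"],T,s["contact_force"],np.arctan2(T[1]+.0516,T[0]-.5786))
m=viewer.camera_model("side");im,d=viewer.snapshot("side")
uu,vv=np.meshgrid(np.arange(240,330),np.arange(175,225));uv=np.c_[uu.ravel(),vv.ravel()]
Q=pr(cloud(m,uv,d))
for xr in((-.044,-.036),(-.036,-.028)):
    k=(Q[:,0]>xr[0])&(Q[:,0]<xr[1])&(abs(Q[:,1])<.05)&(Q[:,2]>.045)&(Q[:,2]<.1);print(xr,k.sum(),np.percentile(Q[k,2],[10,25,50,75,90]).round(4) if k.sum() else "")
E
```

```text
32.9833 [ 0.65424327 -0.02985016  0.17835978] [-0.4300447   0.40403819 -0.40426051] 0.279979081029826
(-0.044, -0.036) 71 [0.0658 0.0667 0.0681 0.069  0.07  ]
(-0.036, -0.028) 71 [0.0663 0.067  0.068  0.0691 0.0698]
```

Sunk about 15.5 mm, which is roughly 3.4 mm past first touch. I'll release and retreat.

Call:
step_arm:
  targets: "0 0 0 0 0;0 0 0 0 -1;0 0 0 0 -1;0 0 0 0 -1;0 0 0 0 -1"

```text
clock: 33.45
ee_pos: [0.6549, -0.0289, 0.1785]
tcp_rot: [-0.241, 3.132, -0.0]
contact_force: [-0.2, 0.3, 0.5]
finger_gap: 0.549
finger_force: 0.0
```

Call:
step_arm:
  targets: "0 0 0 0 -1;0 0 0 0 -1;0 0 0 0 -1;0 0 0 0 -1;0 0 0 0 -1"

```text
clock: 33.87
ee_pos: [0.6549, -0.0293, 0.1783]
tcp_rot: [-0.24, 3.132, -0.0]
contact_force: [0.5, 0.3, 0.8]
finger_gap: 0.93
finger_force: 0.0
```

Call:
step_arm:
  targets: "0 0 1.5 0 -1;0 0 3 0 -1;0 0 3.5 0 -1;0 0 3 0 -1;-2 -3 1 0 -1"

```text
clock: 34.28
ee_pos: [0.6399, -0.0559, 0.304]
tcp_rot: [-0.248, 3.119, -0.001]
contact_force: [0.6, -1.0, 0.9]
finger_gap: 0.997
finger_force: 0.0
```

Call:
step_arm:
  targets: "-2 -3.4 0 0 -1;-2 -3.4 0 0 -1;-2 -3.4 0 0 -1;-2 -3.4 0 0 -1;-2 -3.4 0 0 -1"

```text
clock: 34.7
ee_pos: [0.5337, -0.2305, 0.2986]
tcp_rot: [-0.241, 3.132, -0.001]
contact_force: [0.1, -0.7, 0.1]
finger_gap: 0.998
finger_force: 0.0
```

Call:
step_arm:
  targets: "-2 -3.4 0 0 -1;-2 -3.4 0 0 -1;0 0 0 0 -1;0 0 0 0 -1;0 0 0 0 -1"

```text
clock: 35.12
ee_pos: [0.4948, -0.2971, 0.2983]
tcp_rot: [-0.239, 3.132, 0.001]
contact_force: [-0.2, -0.1, -0.2]
finger_gap: 1.002
finger_force: 0.0
```

```bash
python3 - <<'E'
from h import *
s=bot.get_state();print(s["clock"],s["ee_pos"],s["contact_force"].round(1),s["finger_gap"])
edges()
im,d=viewer.snapshot("top");m=viewer.camera_model("top");c=im.astype(int)
uv=px((c[...,0]-c[...,1]>55)&(c[...,0]-c[...,2]>40));C=cloud(m,uv,d);k=(abs(C[:,2]-.222)<.02)
print("grip top",k.sum(),C[k].mean(0),np.percentile(C[k,2],[25,50,75]))
g=np.linspace(-.012,.012,9);X=np.array([[.579+a,-.0517+b,.202] for a in g for b in g]);C=cloud(m,proj(m,X).round(),d);print("hub top z",np.percentile(C[:,2],[10,50,90]))
ms=viewer.camera_model("side");im,d=viewer.snapshot("side")
uu,vv=np.meshgrid(np.arange(240,330),np.arange(175,225));Q=pr(cloud(ms,np.c_[uu.ravel(),vv.ravel()],d))
k=(Q[:,0]>-.044)&(Q[:,0]<-.028)&(abs(Q[:,1])<.05)&(Q[:,2]>.045)&(Q[:,2]<.1);print("platen",k.sum(),np.median(Q[k,2]))
E
```

```text
35.1167 [ 0.49482158 -0.29706967  0.29828626] [-0.2 -0.1 -0.2] 1.0019195572236186
x -78 y: (np.float64(-30.5), np.float64(31.0))
x -70 y: (np.float64(-30.5), np.float64(31.0))
x -60 y: (np.float64(-29.5), np.float64(30.0))
x -54 y: (np.float64(-30.0), np.float64(30.5))
x 54 y: (np.float64(-30.5), np.float64(30.5))
x 60 y: (np.float64(-30.5), np.float64(30.0))
x 66 y: (np.float64(-31.0), np.float64(30.0))
x 72 y: (np.float64(-31.0), np.float64(30.5))
x 78 y: (np.float64(-31.5), np.float64(30.0))
x 84 y: (np.float64(-31.5), np.float64(30.0))
y -24 x: (np.float64(50.0), np.float64(90.0))
y -12 x: (np.float64(50.0), np.float64(89.5))
y 0 x: (np.float64(50.0), np.float64(90.0))
y 12 x: (np.float64(50.0), np.float64(90.5))
y 24 x: (np.float64(50.0), np.float64(91.0))
grip top 60 [ 0.65573741 -0.03109473  0.22144076] [0.21987922 0.22200828 0.22329272]
hub top z [0.18722839 0.19883445 0.2035269 ]
platen 139 0.0681
```

```bash
python3 -c "
from station import bot
print(bot.job_done())"
```

```text
the job is handed in; nothing more can be done
None
```

The job is handed in at about 35 s of robot time, though the hand-in returned no verdict: the cardboard lies squared on the board against both fences, and the crank is seated on the screw and wound about two turns clockwise, pressing an estimated 3–4 mm past first touch.

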